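# Prop the self-closing lid of the parts-washing tank and take the punch out

### The job

The spring-closing lid of the red washing tank will not stay up by itself: lift it and prop it wide open with the wooden wedge from the tool block, stood thin end down in the drip gutter along the lid's hinge, so that the wedge alone carries it. Then take the dapping punch off the draining shelf inside, lay it on the round black rubber pad, and leave the lid propped so that the tank can dry. Leave the wax tin and the red pliers where they are.

Things in the scene. Friction and masses are not known exactly. Their poses are not given: they have to be found in the camera images.
- tank: Red sheet-steel washing tank, drained, fixed; outside 220 mm deep (x) by 250 wide (y), rim 115 high, walls 4. Origin: centre of underside on the bench; x to the rear (hinge side), z up. A flat draining shelf covers the floor, top at z = 60 mm (55 below the rim). Inside along the rear wall runs a drip gutter (see point gutter). The lid is part of the tank.
- lid (a joint): Angle of the tank's lid: 0 closed (flat on the rim), grows as the front edge rises, stop at 1.55. Hinged along the rear; spring (0.11 N m closed, 0.22 open) and weight (0.25 kg) shut it fast from any angle; about 1.7 N up at the front edge lifts it. Flat 4 mm plate 262 mm wide, no latch or handle; its underside lies 4 mm below the hinge axis when closed.
- lid_front_edge (a point): Middle of the lid's rolled front edge (7 mm thick, along y), on its underside, 240 mm from the hinge axis. With the lid closed it stands 20 mm in front of the tank's front wall, 117 mm above the bench, so that something thin can be hooked under it from the front. Moves with the lid.
- lid_hinge (a point): Middle of the hinge axis (along the tank's y) on the tank's rear wall, 110 mm behind the tank's origin, 121 mm above the bench. Does not move with the lid.
- gutter (a point): Middle of the drip gutter's floor, 92 mm behind the tank's origin, 72 mm above the bench. Open channel along the tank's y (121 mm each way), 28 mm wide; rear side the tank's wall (top z = 115 mm), front side a 3 mm lip (top z = 113). The wedge stood in it thin end down leans forward on the lip, and the lid leans on the wedge at about 1.1 rad.
- wedge: Loose wooden wedge (60 g) standing thin end down in a slot of the tool block. 130 mm long, 26 mm wide (its y) all along, 5 mm thick (its x) at the thin lower end and 34 mm at the butt on top. Origin: middle of the thin end; z points along it to the butt. Grip it across the 26 mm.
- tool_block: Fixed beech block, 62 (x) by 104 (y) by 44 mm high, origin at the centre of its underside. The wedge stands in a slot (18 by 31 mm) 20 mm to its -y side, 38 mm deep; two short punches that stand in its other holes are fixed and reach no higher than 80 mm.
- punch: Loose square steel dapping punch with a ball end, 15 by 71 by 15 mm, 120 g, lying on the draining shelf, hidden by the closed lid. Origin: centre of its underside; its length is along its y, the square shank runs from y = -16 to y = +36 mm.
- rubber_pad: Fixed round black rubber-topped block, 80 mm across, 26 mm high, on the bench. Origin: centre of its underside.
- tin: Bystander: round wax tin with a red lid, 66 mm across, 29 mm high, loose. Origin: centre of its underside.
- pliers: Bystander: pliers with red grips, 58 by 157 by 11 mm, lying loose on the bench. Origin: centre of its underside.
There are look-alikes about, which are no part of the job. Several things have the shape of the wedge; the one meant has the colours described above.

How it is judged (in metres and radians):
On the way, in this order (a step that is already met when the one before it is completed fails the run):
1. the lid stands propped wide open by the wedge in the gutter, the robot touching neither lid, tank nor wedge (value of joint lid above 0.9 rad and contact force between each of the arm, the fingers and tank below 0.1 N and contact force between each of the arm, the fingers and wedge below 0.1 N and contact force between wedge and tank above 0.5 N and x of wedge in the frame of tank above 0.074 m and z of wedge in the frame of tank below 0.1 m), for 0.4 s.
2. the punch is lifted out above the rim while the lid stays propped (height (world z) of punch above 0.13 m and value of joint lid above 0.9 rad), for 0.1 s.
At the end, for the whole second after the job is handed in: The lid stands open by more than 0.9 rad on the wedge, whose thin end is in the drip gutter, and the punch lies flat and at rest on the rubber pad, its middle within 35 mm of the pad's middle (value of joint lid above 0.9 rad and contact force between wedge and tank above 0.5 N and horizontal distance between punch and rubber_pad below 0.035 m and z of punch in the frame of rubber_pad between 0.022 and 0.032 m and angle between punch's own y axis and vertical above 1.4 rad and linear speed of punch below 0.02 m/s and x of wedge in the frame of tank above 0.074 m and z of wedge in the frame of tank below 0.1 m); the robot touches nothing.
It fails at once if the wax tin or the red pliers are shifted by more than 20 mm (distance of any of tin, pliers from where it was at the start of the episode above 0.02 m).
It also fails if it takes over 61 s, if anything falls off the work surface, if the arm or the gripper's body presses on something with over 40 N, if the wrist force passes 120 N, or if a joint passes its speed limit or range.

### The arm

A 6-joint arm with a two-finger parallel gripper is mounted at the origin on a cart in front of the work surface, level with it; the furniture and walls round the work are solid. World frame = base frame: x ahead of the robot, y to its left, z up, the work surface at z = 0. Lengths are in mm, angles in degrees, forces in N, time in s.
With the tool pointing down it reaches from about 300 to 850 mm from the base axis. Payload 4.2 kg.
Tool frame: the origin (TCP) lies on the centre line of the jaws, within the pads' length; the fingertips stand 14 mm ahead of it and the grasp point (between the pads) lies 5 mm behind it (env.finger_overhang is the z of the fingertips in the tool frame, in mm); z points along the fingers, y is the line along which they close (so a half turn about z gives the same grasp; the last joint's range is limited). The gripper opens to 91 mm and grips with 3 to 60 N. Pads are 32 mm wide; open, the fingers measure 118 mm over their backs; the gripper's body (76 mm by 178 mm) begins 60 mm behind the grasp point.
Start: joints at [-70.703, 18.312, 89.639, -0, 72.044, -1.146], TCP at [200.838, -538.8, 227.976] pointing down, gripper open.
Joint ranges: [-177.97, 177.97], [-48.28, 115.42], [12.27, 149.76], [-77.06, 257.06], [2.81, 150.46], [-146.56, 146.56]. Speed limits (degrees/s): [147.25, 147.25, 180, 180, 180, 180].

### API

Orientations are given as [roll, pitch, yaw] about the fixed x, y, z axes, in that order (R = Rz(yaw) Ry(pitch) Rx(roll)).
In Python, from workcell import sensors, viewer, env gives the robot as it stands. The module is installed in compiled form; this text tells all that it offers.
- The arm moves only by the tool step_arm, never from a script. Its argument "plan" is one flat list of numbers, 6 for each row, row after row: the shift along the tool's x, y, z in cm, then the turn, a rotation vector about the tool's x, y, z in rad. In form: [x, y, z, wx, wy, wz, x, y, z, wx, wy, wz, ...]. A call has 1 to 5 rows; each row shifts and turns the commanded pose from where the row before left it, along the tool's axes as they then stand; what a row does not reach is not made up. A row lasts 1/12 s, in which the tool goes at most 41.7 mm and 7.16 degrees, less where a joint would pass 70% of its speed; a pose out of reach is approached as far as the arm can. A call is refused whole if a number of a shift passes 4.17 or a number of a turn 0.125, either way. A call with a gripper value outside its range is refused whole. "hand" is the finger opening in cm, from 0 to 9.12, set as the call begins (left out, the last holds). The fingers move at their own pace and stop on an object; "newtons" is the grip in N (left out, the last holds). Time passes only in rows, so rows that do not move let the fingers close. It gives the time, the measured TCP pose, the force, the opening and the grip force at its end, in the units of the state.
- sensors.state(): the state, without advancing time (a new reading comes with each control period).
- viewer.grab_frame(name): name is "scene" or "side" or "wrist"; returns a dict with "img" (420x560x3 uint8, red, green, blue), "fx", "fy", "cx", "cy" (pixels), "position" and "attitude" of the camera in the world. Camera axes: x right, y down, z forward; pixel columns grow to the right and rows downward; lengths in mm; the calibration is good to about 2 mm. A picture is of the moment at which its call begins. There is no depth.
- env.job_done(): hands the job in; it is judged then, once.
Trained networks look in a picture, given as the dict that the camera call returned (one of the last four; its "shot" number tells which), for a name from the list of things; names that differ only in an ending like _2 or _b are one class to them, and where a whole thing is asked for, a point or a joint stands for the part that bears it (a point fixed in the world has none). Each returns a list of dicts, best first, with "score" (0 to 1); they miss things now and then, are a little off and sometimes report something else, mostly with a low value. They report only what shows in the picture. A call takes as long as a camera call. They do not tell look-alikes from the thing itself.
- viewer.boxes_of(name, picture): "location" ([column, row] in pixels, amid what is visible of it).
- viewer.pinpoint(name, picture): "location" ([column, row] in pixels: a listed point, or the origin of a listed thing).
The state is a dict: "time_s": time; "qpos": joint angles; "qvel": joint speeds; "effort": joint torques, N m; "ee_pos": TCP position; "ee_rot": TCP orientation; "force": force on the tool from outside, world axes, zero at the start; "torque": the same for the moment, N m; "gripper_width": finger opening in mm; "gripper_force": force on a finger pad.
Only numpy, scipy, OpenCV 4.12 (cv2) and the standard library are available. Lean on these libraries where they do the work, as an engineer would, in place of code of your own. Each camera call takes 0.05 s, during which the arm holds its last target. There are 200 camera calls.

## Working session

There is one attempt and no reset: what is moved stays moved. The work goes in short steps, Python scripts to look and compute and a tool call to move; the robot and the scene stay as the last step left them, time stands still between calls to the robot, and variables do not carry over. Pictures are saved under pics/ and viewed, at most 10 in all, crops included, and the job is handed in when it is done.

Besides the shell and the picture viewer there is one more tool, called after "Emit:" by a JSON object that holds its "api" and its "payload". step_arm: Moves the arm, as the interface text tells. Its arguments: {"type":"object","properties":{"plan":{"type":"array","items":{"type":"number"}},"hand":{"type":"number"},"newtons":{"type":"number"}},"required":["plan"]}

```bash
mkdir -p pics; cat > h.py <<'E'
import numpy as np, cv2, json
from scipy.spatial.transform import Rotation as R
from workcell import sensors, viewer, env
def grab(n,save=None):
    f=viewer.grab_frame(n)
    if save: cv2.imwrite('pics/'+save,f['img'][:,:,::-1])
    return f
def rotm(a):
    a=np.array(a,float)
    if a.shape==(3,3): return a
    if a.size==4: return R.from_quat(a).as_matrix()
    return R.from_euler('xyz',a,degrees=True).as_matrix()
def ray(f,p):
    d=rotm(f['attitude'])@np.array([(p[0]-f['cx'])/f['fx'],(p[1]-f['cy'])/f['fy'],1]); return np.array(f['position'],float),d/np.linalg.norm(d)
def atz(f,p,z):
    o,d=ray(f,p); return o+d*(z-o[2])/d[2]
def tri(L):
    A=np.zeros((3,3));b=np.zeros(3)
    for f,p in L:
        o,d=ray(f,p);M=np.eye(3)-np.outer(d,d);A+=M;b+=M@o
    return np.linalg.solve(A,b)
def proj(f,X):
    c=rotm(f['attitude']).T@(np.array(X,float)-np.array(f['position'])); return [f['fx']*c[0]/c[2]+f['cx'],f['fy']*c[1]/c[2]+f['cy']]
def q(): 
    s=sensors.state(); return s
E
cat > a.py <<'E'
from h import *
np.set_printoptions(precision=1,suppress=True)
a=grab('scene','scene0.png');b=grab('side','side0.png')
for f in(a,b): print({k:v for k,v in f.items() if k!='img'})
for n in['lid_front_edge','lid_hinge','tank','wedge','tool_block','rubber_pad','tin','pliers','gutter']:
    for t,f in(('A',a),('B',b)):
        for r in viewer.pinpoint(n,f)[:4]: print(n,t,np.round(r['score'],2),np.array(r['location']))
print(sensors.state())
E
python3 a.py; python3 -c "
import cv2,numpy as np
"
```

```text
{'fx': 485.35825731897006, 'fy': 485.35825731897006, 'cx': 280.86933747659054, 'cy': 207.37032215760775, 'position': array([ 202.5, -661.2,  819.1]), 'attitude': array([-133.2,   -0.7,  -30. ]), 'shot': 1}
{'fx': 388.84634370250035, 'fy': 388.84634370250035, 'cx': 275.95700893001396, 'cy': 214.9722168806167, 'position': array([ 497.6, -900.9,  592.1]), 'attitude': array([-117.8,   -0.5,   -5.5]), 'shot': 2}
lid_front_edge A 0.76 [258.2 204.9]
lid_front_edge B 0.59 [257.8 213.3]
lid_hinge A 0.77 [224.2 141.3]
lid_hinge B 0.66 [264.8 173.9]
tank A 0.79 [242.3 203.7]
tank B 0.73 [262.1 228.7]
wedge A 0.95 [233.8 297.6]
wedge A 0.93 [372.8 290.7]
wedge A 0.71 [399.5 326.9]
wedge A 0.53 [258.9 204.2]
wedge B 0.82 [213.8 276.1]
wedge B 0.64 [331.9 330.8]
wedge B 0.22 [245.7 307.7]
tool_block A 0.98 [367.7 297.1]
tool_block B 0.6 [320.2 308.8]
rubber_pad A 0.9 [299.6 328.9]
rubber_pad B 0.86 [246.9 308.7]
tin A 0.79 [342.  254.8]
tin B 0.78 [322.6 272.3]
pliers A 0.66 [351.  221.2]
pliers A 0.18 [342.8 256.1]
pliers B 0.48 [342.3 256.4]
gutter B 0.93 [266.3 194.7]
{'time_s': 1.0, 'qpos': array([-70.7,  18.3,  89.6,  -0. ,  72. ,  -1.1]), 'qvel': array([-0. , -0. ,  0. , -0. ,  0. , -0.1]), 'effort': array([ -0. , -41.2, -23.2,   0.1,   0. ,  -0. ]), 'ee_pos': array([ 200.9, -538.8,  228. ]), 'ee_rot': array([180. ,   0. ,  20.4]), 'force': array([ 0. , -0.6, -0.5]), 'torque': array([-0.,  0., -0.]), 'gripper_force': 0.0, 'gripper_width': 91.47750431291625}
```

View pics/scene0.png

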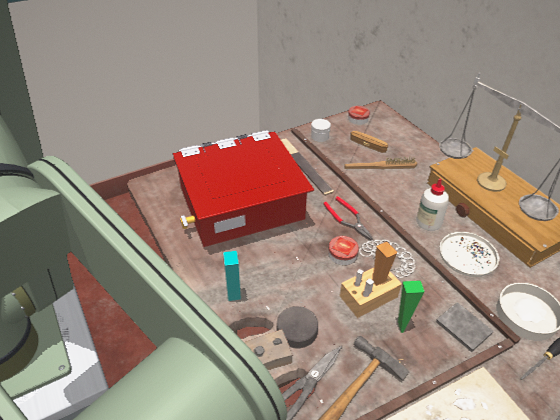

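View pics/side0.png

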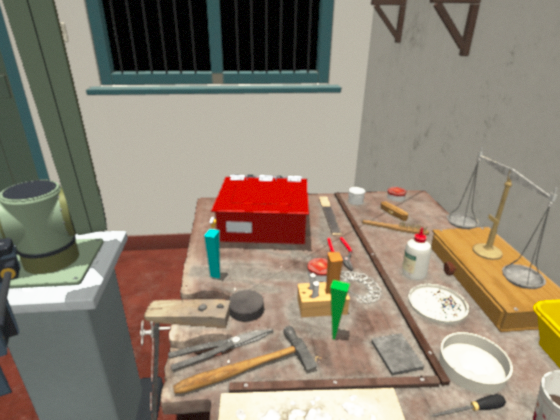

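Scene: red tank at scene px (243,190) with hinge on the far side. Wooden wedge at (385,262) in the tool block, black pad at (297,327), tin at (343,247), pliers at (350,220). A cyan look-alike stands before the tank at (233,275), a green one at (410,305).

```bash
cat > b.py <<'E'
from h import *
np.set_printoptions(precision=1,suppress=True)
a=grab('scene');b=grab('side')
def P(n,pa,pb): print(n,tri([(a,pa),(b,pb)]))
P('edge',[258.2,204.9],[257.8,213.3]);P('hinge',[224.2,141.3],[264.8,173.9]);P('tank',[242.3,203.7],[262.1,228.7])
P('block',[367.7,297.1],[320.2,308.8]);P('pad',[299.6,328.9],[246.9,308.7]);P('tin',[342,254.8],[322.6,272.3]);P('pliers',[351,221.2],[342.3,256.4])
P('cyan',[233.8,297.6],[213.8,276.1]);P('green',[399.5,326.9],[331.9,330.8])
P('wedgebutt',[386,248],[334,257])
print('z known: edge',atz(a,[258.2,204.9],117),atz(b,[257.8,213.3],117),'hinge',atz(a,[224.2,141.3],121),atz(b,[264.8,173.9],121))
# lid corners via colour; top plane z=~121
for f,t in((a,'A'),(b,'B')):
    hsv=cv2.cvtColor(f['img'],cv2.COLOR_RGB2HSV)
    m=(((hsv[...,0]<6)|(hsv[...,0]>174))&(hsv[...,1]>200)&(hsv[...,2]>90)).astype(np.uint8)
    n,l,s,c=cv2.connectedComponentsWithStats(m); i=1+np.argmax(s[1:,4]);print(t,s[i])
    ct=max(cv2.findContours((l==i).astype(np.uint8),0,2)[0],key=cv2.contourArea)
    print(cv2.approxPolyDP(cv2.convexHull(ct),4,True)[:,0].tolist())
print('wedge butt px')
cv2.imwrite('pics/cr.png',np.hstack([cv2.resize(a['img'][130:340,170:450],(560,420))]) [:,:,::-1])
w1=cv2.resize(a['img'][225:320,320:440],None,fx=4,fy=4,interpolation=2);w2=cv2.resize(b['img'][235:330,280:380],None,fx=4,fy=4,interpolation=2)
cv2.imwrite('pics/cr.png',cv2.resize(np.hstack([w1,w2])[:,:,::-1],None,fx=.9,fy=.9))
print(w1.shape,w2.shape)
E
python3 b.py
```

```text
edge [543.6   9.3 118. ]
hinge [575.2 237.2 133.8]
tank [565.9 144.1  -3.1]
block [ 670.9 -230.6   -7.3]
pad [ 503.9 -231.7    5.4]
tin [ 697.  -106.4   -3.7]
pliers [770.6 -34.3  -2.3]
cyan [ 425.8 -101.7    3.2]
green [ 672.  -326.7   15.7]
wedgebutt [ 692.1 -228.9  131.7]
z known: edge [546.6  12.5 117. ] [541.8   7.5 117. ] hinge [579.7 251.6 121. ] [579.2 273.4 121. ]
A [ 173  132  141   87 7148]
[[313, 189], [197, 217], [173, 153], [274, 132]]
B [ 212  178   96   65 4995]
[[225, 179], [305, 180], [303, 242], [221, 240], [212, 209]]
wedge butt px
(380, 480, 3) (380, 400, 3)
```

View pics/cr.png

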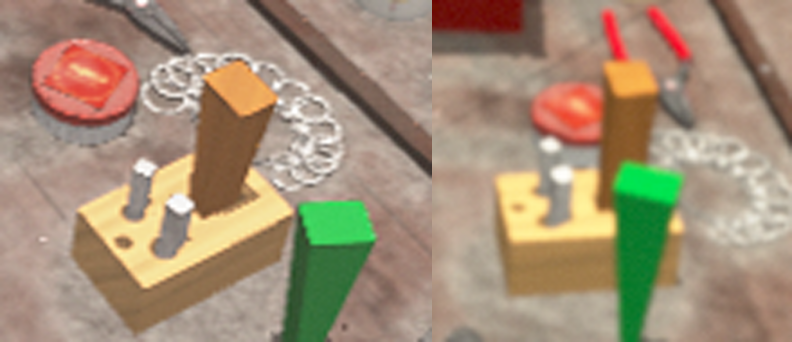

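```bash
cat > c.py <<'E'
from h import *
np.set_printoptions(precision=1,suppress=True)
a=grab('scene');b=grab('side')
for p in [[313,189],[197,217],[173,153],[274,132]]: print('lid',atz(a,p,121)[:2])
for x,y in [(203,85),(237,62),(277,92),(243,116)]: print('butt',atz(a,[320+x/3.6,225+y/3.6],136)[:2])
for x,y in [(605,65),(648,62),(656,93),(612,97)]: print('buttB',atz(b,[280+(x-432)/3.6,235+y/3.6],136)[:2])
for x,y in [(78,210),(220,152),(293,210),(148,290)]: print('blk',atz(a,[320+x/3.6,225+y/3.6],44)[:2])
E
python3 c.py
```

```text
lid [673.6  -4.8]
lid [417.9  37.7]
lid [453.3 267.3]
lid [706.2 227.3]
butt [ 675.2 -222.2]
butt [ 701.3 -218. ]
butt [ 706.  -245.2]
butt [ 679.8 -249.4]
buttB [ 678.6 -222.6]
buttB [ 704.7 -221.6]
buttB [ 701.5 -253.6]
buttB [ 675.5 -255.4]
blk [ 619.6 -203. ]
blk [ 715.1 -208.9]
blk [ 724.3 -262.1]
blk [ 621.2 -265.4]
```

```bash
cat >> h.py <<'E'
def ori(alpha,psi):
    a,p=np.radians([alpha,psi]);u=np.array([np.cos(p),np.sin(p),0]);k=np.array([0,0,1.])
    z=np.cos(a)*u-np.sin(a)*k;y=np.array([np.sin(p),-np.cos(p),0]);return np.column_stack([np.cross(y,z),y,z])
def plan(wps,start=None,step=40.,ang=.12):
    """wps: list of (pos,R[,step]); prints rows for step_arm"""
    s=sensors.state()
    if start is None: p,Rm=np.array(s['ee_pos'],float),R.from_euler('xyz',s['ee_rot'],degrees=True).as_matrix()
    else: p,Rm=start
    rows=[]
    for w in wps:
        P,Q=np.array(w[0],float),w[1];st=w[2] if len(w)>2 else step
        rv=R.from_matrix(Rm.T@Q).as_rotvec();n=max(1,int(np.ceil(max(np.linalg.norm(P-p)/st,np.linalg.norm(rv)/ang))))
        for i in range(1,n+1):
            pt=p+(P-p)*i/n; 
            Rc=Rm@R.from_rotvec(rv*(i-1)/n).as_matrix()
            d=Rc.T@((P-p)/n)/10; rows.append([*np.round(d,2),*np.round(rv/n,3)])
        p,Rm=P,Q
    for i in range(0,len(rows),5): print('['+','.join('%g'%(v+0) for r in rows[i:i+5] for v in r)+']')
def log():
    s=sensors.state(); open('log.txt','a').write(json.dumps([list(map(float,s[k])) for k in('qpos','ee_pos','ee_rot')])+'\n'); return s
E
python3 - <<'E'
from h import *
log()
o=ori(60,90)
plan([([560,-380,300],R.from_euler('xyz',[180,0,60],degrees=True).as_matrix()),(np.array([690,-235,118])-o[:,2]*125,o)])
E
```

```text
[3.92,-0.23,-0.72,0,0,-0.069,3.93,0.04,-0.72,0,0,-0.069,3.92,0.31,-0.72,0,0,-0.069,3.88,0.58,-0.72,0,0,-0.069,3.84,0.84,-0.72,0,0,-0.069]
[3.77,1.11,-0.72,0,0,-0.069,3.68,1.36,-0.72,0,0,-0.069,3.58,1.61,-0.72,0,0,-0.069,3.46,1.86,-0.72,0,0,-0.069,3.32,2.09,-0.72,0,0,-0.069]
[1.95,1.02,1.05,0.02,0.073,-0.073,1.79,1.18,1.17,0.02,0.073,-0.073,1.61,1.33,1.27,0.02,0.073,-0.073,1.41,1.46,1.35,0.02,0.073,-0.073,1.2,1.58,1.42,0.02,0.073,-0.073]
[0.97,1.69,1.46,0.02,0.073,-0.073,0.74,1.78,1.49,0.02,0.073,-0.073]
```

Emit:
{"api": "step_arm", "payload": {"plan": [3.92,-0.23,-0.72,0,0,-0.069,3.93,0.04,-0.72,0,0,-0.069,3.92,0.31,-0.72,0,0,-0.069,3.88,0.58,-0.72,0,0,-0.069,3.84,0.84,-0.72,0,0,-0.069], "hand": 7}}

```text
time_s: 1.62
ee_pos: [382.0, -458.5, 264.5]
ee_rot: [180.0, 0.0, 40.4]
force: [-0.9, -0.9, -1.0]
gripper_width: 70.2
gripper_force: 0.0
```

Emit:
{"api": "step_arm", "payload": {"plan": [3.77,1.11,-0.72,0,0,-0.069,3.68,1.36,-0.72,0,0,-0.069,3.58,1.61,-0.72,0,0,-0.069,3.46,1.86,-0.72,0,0,-0.069,3.32,2.09,-0.72,0,0,-0.069]}}

```text
time_s: 2.03
ee_pos: [561.7, -378.9, 300.4]
ee_rot: [180.0, 0.0, 60.2]
force: [0.6, -1.8, 1.0]
gripper_width: 70.3
gripper_force: 0.0
```

Emit:
{"api": "step_arm", "payload": {"plan": [1.95,1.02,1.05,0.02,0.073,-0.073,1.79,1.18,1.17,0.02,0.073,-0.073,1.61,1.33,1.27,0.02,0.073,-0.073,1.41,1.46,1.35,0.02,0.073,-0.073,1.2,1.58,1.42,0.02,0.073,-0.073]}}

```text
time_s: 2.45
ee_pos: [653.8, -320.7, 247.3]
ee_rot: [-178.2, -21.7, 81.0]
force: [-0.2, 0.9, 0.2]
gripper_width: 70.0
gripper_force: 0.0
```

Emit:
{"api": "step_arm", "payload": {"plan": [0.97,1.69,1.46,0.02,0.073,-0.073,0.74,1.78,1.49,0.02,0.073,-0.073,0,0,0,0,0,0]}}

```text
time_s: 2.7
ee_pos: [691.7, -296.8, 218.2]
ee_rot: [-179.4, -30.4, 89.8]
force: [-0.8, -0.2, -2.4]
gripper_width: 69.7
gripper_force: 0.0
```

```bash
cat > d.py <<'E'
from h import *
np.set_printoptions(precision=1,suppress=True)
s=log();print({k:s[k] for k in('time_s','qpos','ee_pos','ee_rot','force')})
w=grab('wrist','w1.png');a=grab('scene');b=grab('side')
print(w['position'],w['attitude'],w['fx'])
for n in('wedge','tool_block'):
  for r in viewer.pinpoint(n,w)[:3]: print(n,r)
Rt=rotm(s['ee_rot']);print('cam in tool',Rt.T@(w['position']-s['ee_pos']),Rt.T@rotm(w['attitude']))
E
python3 d.py
```

```text
{'time_s': 2.7, 'qpos': array([-34.3,  45.2,  49.9,  25. , 102.5, -32.6]), 'ee_pos': array([ 691.7, -296.8,  218.2]), 'ee_rot': array([-179.4,  -30.4,   89.8]), 'force': array([-0.8, -0.2, -2.4])}
[ 693.4 -312.3  391.1] [-164.9    0.6    0.1] 329.0332920122242
wedge {'location': [280.6, 235.1], 'score': 0.95}
wedge {'location': [267.3, 309.6], 'score': 0.78}
wedge {'location': [82.5, 132.7], 'score': 0.59}
tool_block {'location': [262.0, 231.5], 'score': 0.64}
cam in tool [  74.1   -0.1 -157. ] [[ 0.  -1.  -0.3]
 [ 1.   0.  -0. ]
 [ 0.  -0.3  1. ]]
```

View pics/w1.png

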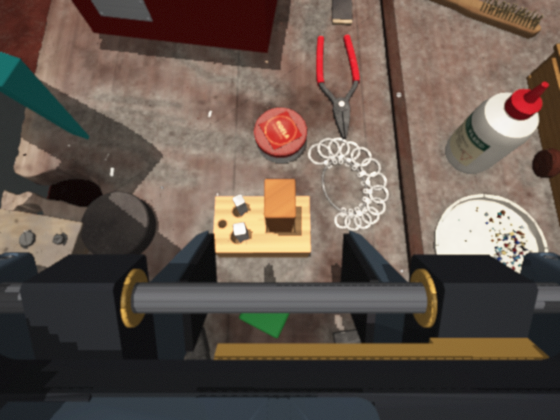

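The wrist view shows the wedge butt at (265-297,178-217), the tool block at (215-310,197-255), aligned with the image.

```bash
cat > e.py <<'E'
from h import *
np.set_printoptions(precision=1,suppress=True)
w=grab('wrist');im=w['img'];a=grab('scene');b=grab('side')
hsv=cv2.cvtColor(im,cv2.COLOR_RGB2HSV)
print(im[190:240:4,281].tolist())
m=((im[...,0]>120)&(im[...,2]<60)&(im[...,1]<130)).astype(np.uint8);m[:150]=0;m[250:]=0
n,l,s,c=cv2.connectedComponentsWithStats(m);i=1+np.argmax(s[1:,4]);print(s[i])
r=cv2.minAreaRect(np.argwhere(l==i)[:,::-1].astype(np.float32));print(r)
for p in cv2.boxPoints(r): print(p,atz(w,p,136))
hs=cv2.cvtColor(a['img'],cv2.COLOR_RGB2HSV)
# triangulate butt centre: scene (386.6,249.7), side from crop
print(tri([(w,r[0]),(a,[386.6,249.7]),(b,[335.2,257])]),tri([(w,r[0]),(a,[386.6,249.7])]))
# block top corners
for p in[(215,197),(310,197),(311,251),(215,253)]: print('blk',atz(w,p,44))
print('green top',atz(w,(265,320),130))
# tank lid edge
E
python3 e.py
```

```text
[[224, 146, 83], [226, 149, 83], [229, 153, 86], [230, 154, 87], [230, 155, 87], [234, 162, 91], [237, 164, 92], [144, 87, 49], [72, 44, 25], [71, 44, 25], [79, 52, 32], [194, 148, 97], [247, 215, 149]]
[267 218  29   5  33]
((281.0, 220.0), (4.0, 28.0), 90.0)
[267. 218.] [ 680.  -247.4  136. ]
[295. 218.] [ 703.2 -247.4  136. ]
[295. 222.] [ 703.2 -250.8  136. ]
[267. 222.] [ 680.  -250.8  136. ]
[ 688.7 -243.9  140.4] [ 688.3 -244.3  142. ]
blk [ 617.3 -200.4   44. ]
blk [ 725.2 -200.5   44. ]
blk [ 724.8 -262.1   44. ]
blk [ 620.3 -264.2   44. ]
green top [ 678.9 -328.4  130. ]
```

```bash
cat > e.py <<'E'
from h import *
np.set_printoptions(precision=1,suppress=True)
w=grab('wrist');im=w['img'];print(im[166:222:2,281].tolist());print(im[205,255:305:2].tolist())
for y in(178,188,197,217): print(y,atz(w,(281,y),136))
for x in(265,297): print(atz(w,(x,200),136))
E
python3 e.py
```

```text
[[153, 135, 122], [141, 121, 107], [142, 121, 107], [141, 119, 106], [136, 112, 98], [142, 115, 102], [149, 122, 108], [156, 115, 92], [224, 147, 83], [227, 150, 83], [226, 149, 83], [227, 150, 85], [224, 146, 82], [221, 145, 82], [226, 150, 85], [227, 151, 84], [229, 152, 85], [230, 153, 86], [230, 154, 86], [231, 154, 87], [230, 154, 87], [231, 156, 88], [235, 162, 92], [236, 163, 92], [237, 164, 92], [232, 154, 86], [153, 95, 52], [72, 43, 24]]
[[250, 225, 156], [250, 225, 157], [250, 226, 158], [250, 225, 156], [250, 224, 155], [245, 206, 138], [224, 148, 84], [229, 152, 85], [230, 154, 88], [231, 155, 88], [230, 155, 87], [231, 155, 86], [230, 155, 87], [231, 155, 88], [229, 154, 86], [231, 155, 88], [232, 158, 89], [233, 160, 91], [235, 162, 90], [235, 162, 90], [222, 148, 85], [238, 192, 128], [245, 208, 141], [248, 219, 151], [249, 222, 154]]
178 [ 691.7 -211.9  136. ]
188 [ 691.6 -221.   136. ]
197 [ 691.6 -229.   136. ]
217 [ 691.6 -246.4  136. ]
[ 678.1 -231.6  136. ]
[ 705.1 -231.6  136. ]
```

```bash
python3 - <<'E'
from h import *
o=ori(60,90);G=np.array([691.5,-230.5,118])+5*o[:,2]
plan([(G-o[:,2]*40,o),(G,o,20)])
E
```

```text
[0.11,0.06,3.13,0,0.001,0,0.11,0.06,3.13,0,0.001,0,0.1,0.06,3.13,0,0.001,0,0,0,2,0,0,0,0,0,2,0,0,0]
```

Emit:
{"api": "step_arm", "payload": {"plan": [0.11,0.06,3.13,0,0.001,0,0.11,0.06,3.13,0,0.001,0,0.1,0.06,3.13,0,0.001,0,0,0,2,0,0,0,0,0,2,0,0,0]}}

```text
time_s: 3.57
ee_pos: [690.9, -226.6, 111.4]
ee_rot: [-179.8, -30.2, 89.9]
force: [0.5, 0.0, 0.7]
gripper_width: 70.2
gripper_force: 0.0
```

Emit:
{"api": "step_arm", "payload": {"plan": [0,0,0,0,0,0,0,0,0,0,0,0,0,0,0,0,0,0,0,0,0,0,0,0,0,0,0,0,0,0], "hand": 1.5, "newtons": 45}}

```text
time_s: 3.98
ee_pos: [692.1, -228.7, 113.5]
ee_rot: [-180.0, -30.1, 89.9]
force: [-0.1, 0.2, -0.3]
gripper_width: 39.6
gripper_force: 0.0
```

Emit:
{"api": "step_arm", "payload": {"plan": [0,0,0,0,0,0,0,0,0,0,0,0,0,0,0,0,0,0]}}

```text
time_s: 4.23
ee_pos: [691.7, -228.1, 112.5]
ee_rot: [-179.9, -30.1, 89.9]
force: [0.0, -0.3, 2.9]
gripper_width: 25.7
gripper_force: 45.0
```

```bash
cat > t.py <<'E'
from h import *
T=np.array([562.6,141.4]);PSI=80.9;BETA=30.;SG=112.
u2=np.array([np.cos(np.radians(PSI)),np.sin(np.radians(PSI))]);yt=np.array([-u2[1],u2[0]])
def tcp(tip,aw,y):
    """tank-plane tip (x,z), wedge angle below horizontal, tank y -> TCP pos, R"""
    a=np.radians(aw);g=np.array(tip)+SG*np.array([-np.cos(a),np.sin(a)])
    o=ori(aw-BETA,PSI);return np.r_[T+u2*g[0]+yt*y,g[1]]+5*o[:,2],o
def outline(tip,aw,beta=BETA):
    a=np.radians(aw);ax=np.array([-np.cos(a),np.sin(a)]);n=np.array([np.sin(a),np.cos(a)]);tip=np.array(tip)
    P=[]
    for s in np.linspace(0,130,27):
        h=2.5+14.5*s/130; P+= [('w',tip+ax*s+n*h),('w',tip+ax*s-n*h)]
    g=tip+ax*SG;b=np.radians(aw-beta);bx=np.array([-np.cos(b),np.sin(b)]);bn=np.array([np.sin(b),np.cos(b)])
    for s in np.linspace(-19,60,17): P+=[('f',g+bx*s+bn*16),('f',g+bx*s-bn*16)]
    for s in np.linspace(60,260,41): P+=[('b',g+bx*s+bn*38),('b',g+bx*s-bn*38)]
    return P
def lid(tip,aw,beta=BETA):
    best=(0,'-',0);low=(1e9,)
    for k,p in outline(tip,aw,beta):
        X,Z=110-p[0],p[1]-121;r=np.hypot(X,Z)
        if r<243 and r>5:
            th=np.arctan2(Z,X)+np.arcsin(4/r)
            if th>best[0]: best=(th,k,r)
        if p[0]<-106 and p[0]>-112 and p[1]<118: low=('frontwall',k)
        if 75<p[0]<78 and p[1]<113: low=('lip',k,p)
        if p[0]>106 and p[1]<113: low=('rear',k,p)
    return best,low
E
python3 - <<'E'
from t import *
W=[(-117,94,35),(-115,125,35),(-110,160,35),(-95,200,35),(-70,240,35),(-40,270,35),(-10,280,35),(20,270,35),(45,240,38),(65,205,45),(80,165,55),(88,130,62),(92,105,66),(96,80,68)]
p=None
for w in W:
    b,l=lid(w[:2],w[2]);print(w,'lid %.2f %s r%.0f'%b,l if l[0]!=1e9 else '', np.round(tcp(w[:2],w[2],-10)[0]))
E
```

```text
(-117, 94, 35) lid 0.00 - r0  [540. -61. 158.]
(-115, 125, 35) lid 0.10 w r239  [541. -59. 189.]
(-110, 160, 35) lid 0.25 w r240  [541. -54. 224.]
(-95, 200, 35) lid 0.43 w r243  [544. -40. 264.]
(-70, 240, 35) lid 0.63 w r241  [548. -15. 304.]
(-40, 270, 35) lid 0.81 w r212  [552.  15. 334.]
(-10, 280, 35) lid 0.96 w r200  [557.  44. 344.]
(20, 270, 35) lid 1.06 w r175  [562.  74. 334.]
(45, 240, 38) lid 1.12 w r137  [566. 102. 308.]
(65, 205, 45) lid 1.15 w r96  [571. 131. 283.]
(80, 165, 55) lid 1.14 f r159  [576. 160. 255.]
(88, 130, 62) lid 1.18 f r122  [579. 179. 226.]
(92, 105, 66) lid 1.20 f r96  [580. 190. 204.]
(96, 80, 68) lid 1.17 f r71 ('lip', 'w', array([ 76.95122647, 110.05251192])) [582. 197. 181.]
```

Emit:
{"api": "step_arm", "payload": {"plan": [2,0,-3.46,0,0,0,2,0,-3.46,0,0,0]}}

```text
time_s: 4.4
ee_pos: [690.8, -227.4, 189.5]
ee_rot: [-179.4, -30.4, 89.7]
force: [1.1, -0.9, 0.2]
gripper_width: 26.1
gripper_force: 45.0
```

```bash
python3 - <<'E'
from t import *
log()
A=tcp((-175,94),35,-30);print(A[0])
plan([([600,-230,240],A[1]),(A[0],A[1])])
E
```

```text
[ 550.82231711 -121.8141845   157.80478216]
[0.25,-1.01,-0.49,-0.016,0.106,0.009,0.3,-1.01,-0.48,-0.016,0.106,0.009,0.34,-1,-0.46,-0.016,0.106,0.009,0.38,-1,-0.44,-0.016,0.106,0.009,0.41,-1,-0.41,-0.016,0.106,0.009]
[0.45,-0.99,-0.38,-0.016,0.106,0.009,0.48,-0.99,-0.35,-0.016,0.106,0.009,0.5,-0.99,-0.32,-0.016,0.106,0.009,0.52,-0.99,-0.28,-0.016,0.106,0.009,-1.83,-1.64,2.65,0,0,0]
[-1.83,-1.64,2.65,0,0,0,-1.83,-1.64,2.65,0,0,0,-1.83,-1.64,2.65,0,0,0]
```

Emit:
{"api": "step_arm", "payload": {"plan": [0.25,-1.01,-0.49,-0.016,0.106,0.009,0.3,-1.01,-0.48,-0.016,0.106,0.009,0.34,-1,-0.46,-0.016,0.106,0.009,0.38,-1,-0.44,-0.016,0.106,0.009,0.41,-1,-0.41,-0.016,0.106,0.009]}}

```text
time_s: 4.82
ee_pos: [640.8, -229.9, 220.4]
ee_rot: [177.4, -60.8, 87.2]
force: [0.4, 0.0, -1.8]
gripper_width: 25.8
gripper_force: 45.0
```

Emit:
{"api": "step_arm", "payload": {"plan": [0.45,-0.99,-0.38,-0.016,0.106,0.009,0.48,-0.99,-0.35,-0.016,0.106,0.009,0.5,-0.99,-0.32,-0.016,0.106,0.009,0.52,-0.99,-0.28,-0.016,0.106,0.009,0,0,0,0,0,0]}}

```text
time_s: 5.23
ee_pos: [598.7, -231.3, 238.3]
ee_rot: [-177.7, -85.3, 78.5]
force: [-0.1, 0.6, -1.4]
gripper_width: 25.9
gripper_force: 45.0
```

```bash
python3 - <<'E'
from t import *
np.set_printoptions(precision=1,suppress=True)
s=log();print(s['time_s'],s['qpos'],s['ee_pos'],s['ee_rot'],s['force'])
A=tcp((-175,94),35,-30);B=tcp((-150,94),35,-30)
plan([A,B])
E
```

```text
5.2333 [-45.9  49.3  76.   62.8 116.  -43.1] [ 598.7 -231.3  238.3] [-177.7  -85.3   78.5] [-0.1  0.6 -1.4]
[-1.81,-1.62,2.67,0.001,-0.001,-0.001,-1.8,-1.62,2.67,0.001,-0.001,-0.001,-1.8,-1.62,2.67,0.001,-0.001,-0.001,-1.79,-1.62,2.68,0.001,-0.001,-0.001,0.22,0,2.49,0,0,0]
```

Emit:
{"api": "step_arm", "payload": {"plan": [-1.81,-1.62,2.67,0.001,-0.001,-0.001,-1.8,-1.62,2.67,0.001,-0.001,-0.001,-1.8,-1.62,2.67,0.001,-0.001,-0.001,-1.79,-1.62,2.68,0.001,-0.001,-0.001,0,0,0,0,0,0]}}

```text
time_s: 5.65
ee_pos: [550.1, -116.6, 157.4]
ee_rot: [179.7, -84.7, 81.8]
force: [-0.7, 0.4, -1.0]
gripper_width: 25.8
gripper_force: 45.0
```

```bash
python3 - <<'E'
from t import *
np.set_printoptions(precision=1,suppress=True)
s=log();print(s['time_s'],s['qpos'],s['ee_pos'],s['ee_rot'],s['force'])
a=grab('scene');b=grab('side');w=grab('wrist','w2.png')
for f,t in((a,'A'),(b,'B'),(w,'W')):
  for n in('wedge','lid_front_edge','lid_hinge'):
    print(t,n,[(np.round(r['score'],2),np.array(r['location'])) for r in viewer.pinpoint(n,f)[:4]])
  tip=np.r_[T+u2*-175+yt*-30,94];print('pred tip',tip,np.array(proj(f,tip)))
v=np.hstack([cv2.resize(a['img'][120:330,130:330],(400,420)),cv2.resize(b['img'][160:300,190:323],(400,420))])
cv2.imwrite('pics/v2.png',v[:,:,::-1])
E
```

```text
5.65 [-41.8  47.7  96.1  59.3 104.4 -59.4] [ 550.1 -116.6  157.4] [179.7 -84.7  81.8] [-0.7  0.4 -1. ]
A wedge [(np.float64(0.89), array([401.4, 329.1])), (np.float64(0.68), array([237.1, 297.4]))]
A lid_front_edge []
A lid_hinge []
pred tip [564.5 -36.1  94. ] [276.8 223.8]
B wedge [(np.float64(0.71), array([259.3, 214. ])), (np.float64(0.63), array([214.9, 276.9])), (np.float64(0.61), array([335.9, 332.6])), (np.float64(0.4), array([267.7, 230.1]))]
B lid_front_edge [(np.float64(0.56), array([258. , 213.6]))]
B lid_hinge [(np.float64(0.66), array([265.1, 173.7])), (np.float64(0.23), array([320. , 272.7]))]
pred tip [564.5 -36.1  94. ] [267.7 228.7]
W wedge [(np.float64(0.58), array([278.8, 285.5]))]
W lid_front_edge [(np.float64(0.63), array([248.5, 239.5]))]
W lid_hinge [(np.float64(0.58), array([260.4, 172.7]))]
pred tip [564.5 -36.1  94. ] [275.6 287.3]
```

View pics/v2.png

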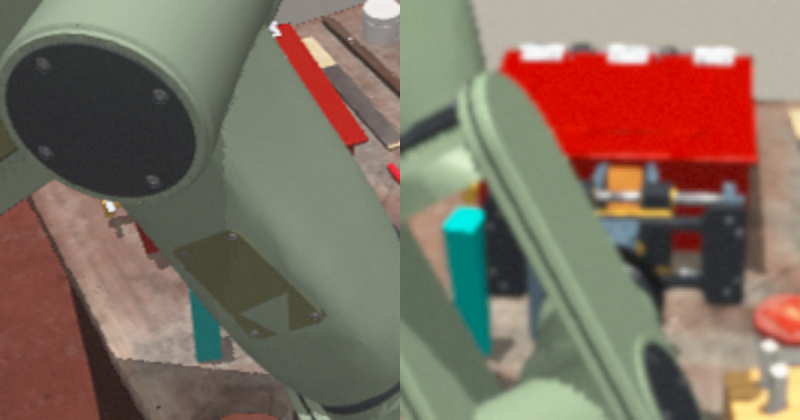

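View pics/w2.png

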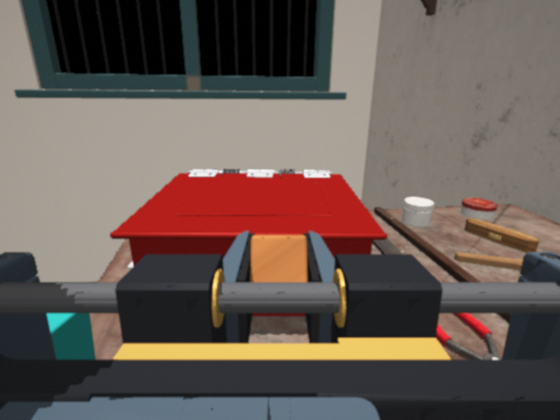

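The wrist view shows the lid's front edge at row 236 from (127,236) to (382,236), square to the tool, with the wedge butt at (280,260). The side crop shows the wedge held under and in front of the lid.

```bash
python3 - <<'E'
from t import *
np.set_printoptions(precision=1,suppress=True)
s=log();print(s['time_s'],s['ee_pos'],s['ee_rot'])
w=grab('wrist')
for p in[(127,236),(382,236),(153,175),(345,175)]:
    X=atz(w,p,119);d=X[:2]-T;print('tank xy',d@u2,d@yt)
# robust: red-edge rows
im=w['img'].astype(int)
for x in(180,220):
    print([tuple(im[y,x]) for y in range(229,242,1)])
B=tcp((-119,92),35,-30);plan([B],step=25)
E
```

```text
6.25 [ 553.1 -121.7  160.2] [174.  -84.7  87.1]
tank xy -131.6203289855996 109.38702328051565
tank xy -125.62510630116128 -130.30635352421362
tank xy 98.65838388800012 168.31838576298935
tank xy 111.64169121375598 -139.0728146363859
[(np.int64(179), np.int64(29), np.int64(25)), (np.int64(179), np.int64(31), np.int64(27)), (np.int64(183), np.int64(34), np.int64(29)), (np.int64(195), np.int64(45), np.int64(40)), (np.int64(201), np.int64(53), np.int64(48)), (np.int64(177), np.int64(43), np.int64(39)), (np.int64(141), np.int64(29), np.int64(25)), (np.int64(107), np.int64(20), np.int64(17)), (np.int64(86), np.int64(17), np.int64(15)), (np.int64(81), np.int64(16), np.int64(15)), (np.int64(83), np.int64(15), np.int64(13)), (np.int64(85), np.int64(15), np.int64(14)), (np.int64(85), np.int64(17), np.int64(15))]
[(np.int64(181), np.int64(31), np.int64(27)), (np.int64(180), np.int64(31), np.int64(28)), (np.int64(181), np.int64(32), np.int64(29)), (np.int64(200), np.int64(51), np.int64(46)), (np.int64(215), np.int64(68), np.int64(62)), (np.int64(193), np.int64(56), np.int64(50)), (np.int64(154), np.int64(35), np.int64(32)), (np.int64(115), np.int64(21), np.int64(19)), (np.int64(87), np.int64(15), np.int64(13)), (np.int64(78), np.int64(15), np.int64(14)), (np.int64(82), np.int64(16), np.int64(14)), (np.int64(84), np.int64(16), np.int64(14)), (np.int64(85), np.int64(15), np.int64(15))]
[0.02,-0.07,1.85,-0.001,0.002,0.003,0.02,-0.07,1.85,-0.001,0.002,0.003,0.02,-0.07,1.85,-0.001,0.002,0.003]
```

Emit:
{"api": "step_arm", "payload": {"plan": [0.02,-0.07,1.85,-0.001,0.002,0.003,0.02,-0.07,1.85,-0.001,0.002,0.003,0.02,-0.07,1.85,-0.001,0.002,0.003,0,0,0,0,0,0,0,0,0,0,0,0]}}

```text
time_s: 6.72
ee_pos: [559.4, -65.8, 155.9]
ee_rot: [179.9, -85.1, 81.1]
force: [-0.7, -0.2, -1.1]
gripper_width: 25.8
gripper_force: 45.0
```

```bash
cat > g.py <<'E'
from t import *
np.set_printoptions(precision=1,suppress=True)
s=log();print(s['time_s'],s['ee_pos'],s['ee_rot'],s['force'])
print(tcp((-119,92),35,-30)[0])
w=grab('wrist')
for n in('wedge','lid_front_edge'): print(n,[(np.round(r['score'],2),np.array(r['location'])) for r in viewer.pinpoint(n,w)[:4]])
print(proj(w,np.r_[T+u2*-119+yt*-30,92]))
W=[(-117,97,35),(-115,125,35),(-110,160,35)]
plan([tcp(x[:2],x[2],-30) for x in W],step=14)
E
python3 g.py
```

```text
6.7167 [559.4 -65.8 155.9] [179.9 -85.1  81.1] [-0.7 -0.2 -1.1]
[559.7 -66.5 155.8]
wedge [(np.float64(0.91), array([278.9, 283.9]))]
lid_front_edge []
[np.float64(279.26749099882903), np.float64(285.27355899453465)]
[0.52,-0.02,0.23,0,-0.001,0.001,0.94,0,-0.01,0,0,0,0.94,0,-0.01,0,0,0,0.94,0,-0.01,0,0,0,1.18,0,0.06,0,0,0]
[1.18,0,0.06,0,0,0,1.18,0,0.06,0,0,0]
```

Emit:
{"api": "step_arm", "payload": {"plan": [0.52,-0.02,0.23,0,-0.001,0.001,0.94,0,0,0,0,0,0.94,0,0,0,0,0,0.94,0,0,0,0,0,1.18,0,0.06,0,0,0]}}

```text
time_s: 7.28
ee_pos: [560.6, -60.4, 201.3]
ee_rot: [179.8, -84.9, 81.0]
force: [0.2, -4.3, -1.6]
gripper_width: 26.5
gripper_force: 45.0
```

Emit:
{"api": "step_arm", "payload": {"plan": [1.18,0,0.06,0,0,0,1.18,0,0.06,0,0,0,0,0,0,0,0,0]}}

```text
time_s: 7.53
ee_pos: [561.0, -56.1, 226.9]
ee_rot: [177.6, -85.0, 83.4]
force: [1.4, -3.0, -1.4]
gripper_width: 25.7
gripper_force: 45.0
```

```bash
cat > g2.py <<'E'
from t import *
np.set_printoptions(precision=1,suppress=True)
s=log();print(s['time_s'],s['ee_pos'],s['ee_rot'],s['force'])
print(tcp((-110,160),35,-30)[0])
w=grab('wrist');b=grab('side')
for f in (w,b):
  for n in('wedge','lid_front_edge'): print(n,[(np.round(r['score'],2),np.array(r['location'])) for r in viewer.pinpoint(n,f)[:4]])
v=np.hstack([cv2.resize(w['img'],(480,360)),cv2.resize(b['img'][140:280,190:314],(319,360))]);cv2.imwrite('pics/v3.png',v[:,:,::-1])
W=[(-95,200,35),(-70,240,35),(-40,270,35),(-10,280,35),(20,270,35)]
plan([tcp(x[:2],x[2],-30) for x in W],step=20)
E
python3 g2.py
```

```text
7.5333 [561.  -56.1 226.9] [177.6 -85.   83.4] [ 1.4 -3.  -1.4]
[561.1 -57.6 223.8]
wedge [(np.float64(0.7), array([281.4, 286.6]))]
lid_front_edge []
wedge [(np.float64(0.81), array([333.2, 332.8])), (np.float64(0.61), array([271.5, 191.5])), (np.float64(0.41), array([213.8, 280.2]))]
lid_front_edge []
[1.38,0.01,0.35,0,0,0,1.38,0.01,0.35,0,0,0,1.38,0.01,0.34,0,0,0,1.4,0,0.71,0,0,0,1.4,0,0.71,0,0,0]
[1.4,0,0.71,0,0,0,1.08,0,0.91,0,0,0,1.08,0,0.91,0,0,0,1.08,0,0.91,0,0,0,0.63,0,1.45,0,0,0]
[0.63,0,1.45,0,0,0,-0.37,0,1.54,0,0,0,-0.37,0,1.54,0,0,0]
```

View pics/v3.png

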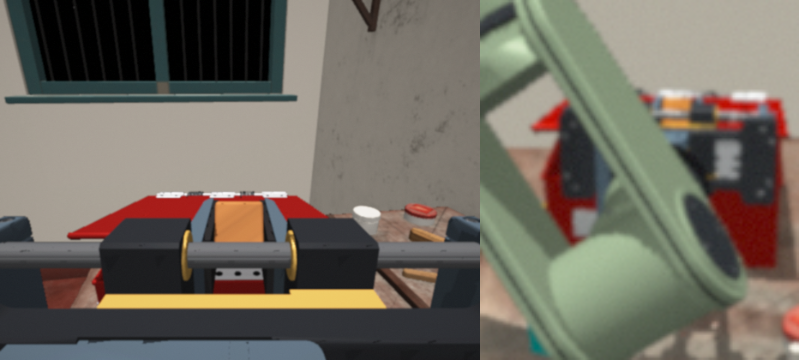

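The wrist view shows the lid raised with its edge at (70-330,235) left and right of the fingers, resting on the wedge, so the lift is working.

Emit:
{"api": "step_arm", "payload": {"plan": [1.38,0.01,0.35,0,0,0,1.38,0.01,0.35,0,0,0,1.38,0.01,0.34,0,0,0,1.4,0,0.71,0,0,0,1.4,0,0.71,0,0,0]}}

```text
time_s: 8.25
ee_pos: [566.1, -25.5, 292.9]
ee_rot: [179.7, -85.0, 81.2]
force: [-0.1, -2.0, -1.5]
gripper_width: 25.5
gripper_force: 45.0
```

Emit:
{"api": "step_arm", "payload": {"plan": [1.4,0,0.71,0,0,0,1.08,0,0.91,0,0,0,1.08,0,0.91,0,0,0,1.08,0,0.91,0,0,0,0.63,0,1.45,0,0,0]}}

```text
time_s: 8.67
ee_pos: [574.7, 27.0, 340.9]
ee_rot: [179.1, -85.0, 81.8]
force: [1.0, -3.3, -1.5]
gripper_width: 26.0
gripper_force: 45.0
```

Emit:
{"api": "step_arm", "payload": {"plan": [0.63,0,1.45,0,0,0,-0.37,0,1.54,0,0,0,-0.37,0,1.54,0,0,0,0,0,0,0,0,0]}}

```text
time_s: 9.0
ee_pos: [580.9, 73.7, 332.3]
ee_rot: [-177.2, -85.0, 78.3]
force: [-0.3, -1.9, -2.8]
gripper_width: 26.0
gripper_force: 45.0
```

```bash
cat > g3.py <<'E'
from t import *
np.set_printoptions(precision=1,suppress=True)
s=log();print(s['time_s'],s['qpos'],s['ee_pos'],s['ee_rot'],s['force'])
print(tcp((20,270),35,-30)[0])
w=grab('wrist','w4.png');b=grab('side','s4.png')
for f in (w,b):
  for n in('wedge','lid_front_edge','gutter'): print(n,[(np.round(r['score'],2),np.array(r['location'])) for r in viewer.pinpoint(n,f)[:4]])
  print(proj(f,np.r_[T+u2*20+yt*-30,270]),proj(f,np.r_[T+u2*92,72]))
W=[(45,240,38),(65,205,45),(80,165,55)]
plan([tcp(x[:2],x[2],-30) for x in W],step=20,ang=.1)
E
python3 g3.py
```

```text
9.0 [-25.7  29.3 102.4  74.9  99.  -43.4] [580.9  73.7 332.3] [-177.2  -85.    78.3] [-0.3 -1.9 -2.8]
[581.7  70.7 333.8]
wedge [(np.float64(0.68), array([280. , 285.5]))]
lid_front_edge [(np.float64(0.74), array([240.3, 240.2]))]
gutter []
[np.float64(280.72654459707144), np.float64(284.83214792105366)] [np.float64(256.6828140368309), np.float64(390.42494490913)]
wedge [(np.float64(0.9), array([212.6, 278.8])), (np.float64(0.56), array([334.1, 334.1]))]
lid_front_edge [(np.float64(0.33), array([265.3, 194.5]))]
gutter [(np.float64(0.88), array([265.7, 195.9]))]
[np.float64(273.312284660104), np.float64(139.65263167276294)] [np.float64(265.1362436407537), np.float64(192.97181503850842)]
[-1.15,-0.01,1.56,0,-0.026,0,-1.11,-0.01,1.59,0,-0.026,0,-1.05,0,1.61,0,-0.061,0,-0.95,0,1.67,0,-0.061,0,-0.65,0,1.2,0,-0.058,0]
[-0.58,0,1.23,0,-0.058,0,-0.51,0,1.27,0,-0.058,0]
```

View pics/w4.png

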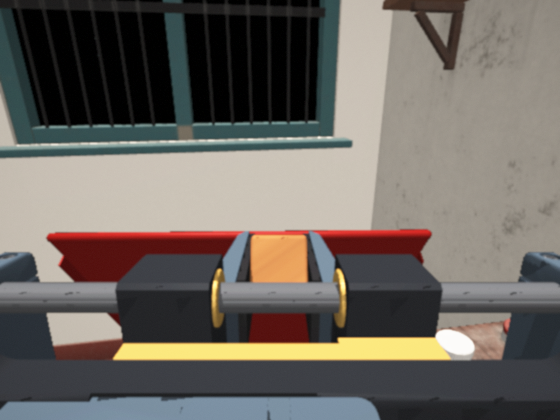

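The lid now stands steeply behind the wedge (its top edge at row 235, underside below it), and the wedge is still centred in the fingers at (280,260).

Emit:
{"api": "step_arm", "payload": {"plan": [-1.15,-0.01,1.56,0,-0.026,0,-1.11,-0.01,1.59,0,-0.026,0,-1.05,0,1.61,0,-0.061,0,-0.95,0,1.67,0,-0.061,0,-0.65,0,1.2,0,-0.058,0]}}

```text
time_s: 9.82
ee_pos: [592.6, 137.7, 273.4]
ee_rot: [-179.9, -71.6, 80.8]
force: [-0.8, -3.4, -0.3]
gripper_width: 26.0
gripper_force: 45.0
```

Emit:
{"api": "step_arm", "payload": {"plan": [-0.58,0,1.23,0,-0.058,0,-0.51,0,1.27,0,-0.058,0,0,0,0,0,0,0]}}

```text
time_s: 10.07
ee_pos: [595.3, 158.7, 256.4]
ee_rot: [179.7, -65.1, 81.3]
force: [0.8, -1.2, -2.9]
gripper_width: 26.1
gripper_force: 46.2
```

```bash
cat > g4.py <<'E'
from t import *
np.set_printoptions(precision=1,suppress=True)
s=log();print(s['time_s'],s['qpos'],s['ee_pos'],s['ee_rot'],s['force'])
print(tcp((80,165),55,-30)[0])
w=grab('wrist','w5.png');b=grab('side','s5.png');a=grab('scene','a5.png')
for f in (w,b,a):
  for n in('wedge','lid_front_edge','gutter','lid_hinge'): print(n,[(np.round(r['score'],2),np.array(r['location'])) for r in viewer.pinpoint(n,f)[:4]])
  print(proj(f,np.r_[T+u2*80+yt*-30,165]),proj(f,np.r_[T+u2*92,72]))
for W in[(88,130,62),(92,105,66),(94,85,67),(97,74,67),(100,74,66)]: print(W,lid(W[:2],W[2]))
cv2.imwrite('pics/v5.png',np.hstack([cv2.resize(a['img'][60:340,130:400],(400,415)),cv2.resize(b['img'][100:270,180:344],(400,415))])[:,:,::-1])
E
python3 g4.py
```

```text
10.0667 [-14.4  25.6 103.3  67.1  78.5 -38. ] [595.3 158.7 256.4] [179.7 -65.1  81.3] [ 0.8 -1.2 -2.9]
[595.4 156.7 254.6]
wedge [(np.float64(0.78), array([277.1, 287.7]))]
lid_front_edge [(np.float64(0.84), array([195.2, 149.8]))]
gutter [(np.float64(0.83), array([253.2, 325.9]))]
lid_hinge []
[np.float64(279.02091799712554), np.float64(287.8010564470921)] [np.float64(250.01156080277502), np.float64(333.14783404386105)]
wedge [(np.float64(0.73), array([211.9, 276. ])), (np.float64(0.61), array([276.4, 166.2])), (np.float64(0.58), array([336.5, 336.3]))]
lid_front_edge []
gutter [(np.float64(0.65), array([271.5, 195.3]))]
lid_hinge [(np.float64(0.79), array([265., 173.]))]
[np.float64(274.44184749528375), np.float64(167.2916633244222)] [np.float64(265.1362436407537), np.float64(192.97181503850842)]
wedge [(np.float64(0.98), array([233.3, 296.7])), (np.float64(0.86), array([397.7, 326.7]))]
lid_front_edge [(np.float64(0.68), array([234.5,  81.8]))]
gutter [(np.float64(0.55), array([226.8, 159.2]))]
lid_hinge [(np.float64(0.73), array([223.2, 141.8])), (np.float64(0.41), array([233.2, 201.6]))]
[np.float64(239.1259915483495), np.float64(130.76190040365958)] [np.float64(227.89104115850063), np.float64(161.7146288460193)]
(88, 130, 62) ((np.float64(1.1817296670890927), 'f', np.float64(122.09319466302878)), (1000000000.0,))
(92, 105, 66) ((np.float64(1.1976930379346322), 'f', np.float64(96.25090082168006)), (1000000000.0,))
(94, 85, 67) ((np.float64(1.1506236848305977), 'f', np.float64(76.85167707925066)), ('lip', 'w', array([ 76.9, 110.3])))
(97, 74, 67) ((np.float64(1.1239561249071885), 'f', np.float64(65.73235628783372)), ('lip', 'w', array([ 77.4, 103.7])))
(100, 74, 66) ((np.float64(1.1380755949565167), 'f', np.float64(64.86127154458414)), ('lip', 'w', array([ 77.4, 107.7])))
```

View pics/v5.png

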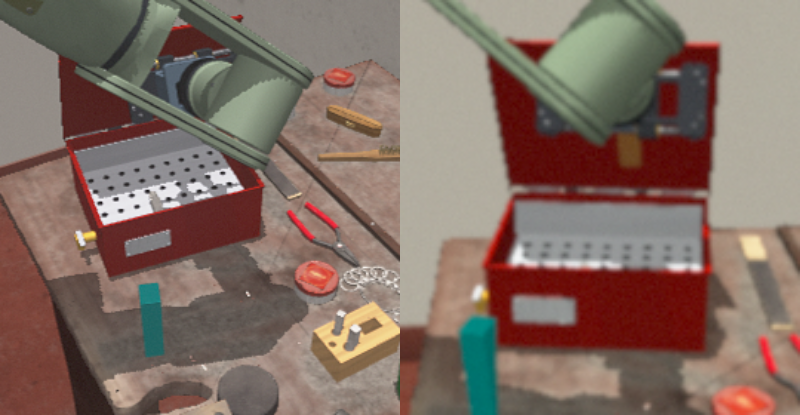

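The lid stands wide open with the gripper and wedge before it (wedge at crop px (630,150)). The tank's inside and draining shelf are visible at scene-crop px (160,180).

```bash
cat > g5.py <<'E'
from t import *
np.set_printoptions(precision=1,suppress=True)
w=grab('wrist');b=grab('side');a=grab('scene')
def tk(X): d=np.array(X)[:2]-T;return np.array([d@u2,d@yt,X[2]])
L={}
for t,f in (('w',w),('b',b),('a',a)):
  for n,z in(('gutter',72),('lid_hinge',121)):
    for r in viewer.pinpoint(n,f)[:1]: print(t,n,np.round(r['score'],2),tk(atz(f,r['location'],z)));L.setdefault(n,[]).append((f,r['location']))
for n in L:
  if len(L[n])>1: print(n,tk(tri(L[n])))
# shelf/rim: front rim corners in scene crop -> px
k=270/400
for x,y in[(265,183),(108,234),(68,143),(107,272)]:
    p=(130+x*k,60+y*280/415);print(p,tk(atz(a,p,115)))
# hinge line side view
E
python3 g5.py
```

```text
w gutter 0.86 [101.6  -2.   72. ]
b gutter 0.75 [95.2 -3.8 72. ]
b lid_hinge 0.9 [109.1   4.3 121. ]
a gutter 0.86 [99.   3.6 72. ]
a lid_hinge 0.66 [105.4   0.8 121. ]
gutter [106.8  -0.8  65.6]
lid_hinge [ 97.8   2.9 126.1]
(308.875, 183.46987951807228) [-100.1 -134.7  115. ]
(202.9, 217.87951807228916) [-125.8  114.8  115. ]
(175.9, 156.48192771084337) [ 99.3 123.3 115. ]
(202.22500000000002, 243.51807228915663) [-195.3  133.8  115. ]
```

```bash
python3 - <<'E'
from t import *
np.set_printoptions(precision=1,suppress=True)
W=[(90,155,65),(96,145,74),(99,132,80),(99,112,80),(99,92,80),(99,76,80),(99,76,72)]
for x in W: print(x,lid(x[:2],x[2]),tcp(x[:2],x[2],-30)[0])
plan([tcp(x[:2],x[2],-30) for x in W[:3]],step=15,ang=.1)
E
```

```text
(90, 155, 65) ((np.float64(1.2986022158118165), 'f', np.float64(144.15095558358067)), (1000000000.0,)) [599.6 182.8 253.6]
(96, 145, 74) ((np.float64(1.447862406866213), 'f', np.float64(131.5156504593869)), (1000000000.0,)) [603.1 204.5 249.2]
(99, 132, 80) ((np.float64(1.5538930516924512), 'f', np.float64(117.1808563343258)), (1000000000.0,)) [605.3 218.4 238.5]
(99, 112, 80) ((np.float64(1.5504124118711338), 'f', np.float64(97.21226293180428)), (1000000000.0,)) [605.3 218.4 218.5]
(99, 92, 80) ((np.float64(1.5451282316360704), 'f', np.float64(77.25991869914564)), (1000000000.0,)) [605.3 218.4 198.5]
(99, 76, 80) ((np.float64(1.5384157139250183), 'f', np.float64(61.320402932952675)), (1000000000.0,)) [605.3 218.4 182.5]
(99, 76, 72) ((np.float64(1.303267384673894), 'f', np.float64(64.15512722360141)), (1000000000.0,)) [603.  203.9 179.2]
[0.47,0.02,1.2,0,-0.088,0,0.57,0.02,1.16,0,-0.088,0,0.45,0,1.03,0,-0.079,0,0.53,0,0.99,0,-0.079,0,0.1,0,0.88,0,-0.052,0]
[0.15,0,0.87,0,-0.052,0]
```

```bash
python3 - <<'E'
from t import *
np.set_printoptions(precision=1,suppress=True)
W=[(88,150,66),(91,120,75),(96,95,75),(101,80,75)]
for x in W: print(x,lid(x[:2],x[2]),tcp(x[:2],x[2],-30)[0])
plan([tcp(x[:2],x[2],-30) for x in W[:2]],step=15,ang=.1)
print()
plan([tcp(x[:2],x[2],-30) for x in W[2:]],start=tcp(W[1][:2],W[1][2],-30),step=10,ang=.1)
E
```

```text
(88, 150, 66) ((np.float64(1.288424034306404), 'f', np.float64(139.79940897321273)), (1000000000.0,)) [599.6 182.6 249.4]
(91, 120, 75) ((np.float64(1.3902916353102865), 'f', np.float64(107.60182607219089)), (1000000000.0,)) [602.6 201.4 224.6]
(96, 95, 75) ((np.float64(1.3955413435929582), 'f', np.float64(82.11360671003123)), (1000000000.0,)) [603.4 206.3 199.6]
(101, 80, 75) ((np.float64(1.4303367317784723), 'f', np.float64(66.39565711554992)), (1000000000.0,)) [604.2 211.3 184.6]
[0.27,0.02,1.28,0,-0.097,0,0.39,0.02,1.25,0,-0.097,0,-0.29,0,1,0,-0.052,0,-0.24,0,1.01,0,-0.052,0,-0.19,0,1.02,0,-0.052,0]

[-0.47,0,0.71,0,0,0,-0.47,0,0.71,0,0,0,-0.47,0,0.71,0,0,0,-0.35,0,0.71,0,0,0,-0.35,0,0.71,0,0,0]
```

Emit:
{"api": "step_arm", "payload": {"plan": [0.27,0.02,1.28,0,-0.097,0,0.39,0.02,1.25,0,-0.097,0,-0.29,0,1,0,-0.052,0,-0.24,0,1.01,0,-0.052,0,-0.19,0,1.02,0,-0.052,0]}}

```text
time_s: 11.68
ee_pos: [602.8, 201.8, 225.3]
ee_rot: [179.9, -44.9, 81.0]
force: [-0.1, -2.5, 0.0]
gripper_width: 25.8
gripper_force: 46.4
```

Emit:
{"api": "step_arm", "payload": {"plan": [0,0,0,0,0,0,0,0,0,0,0,0,0,0,0,0,0,0]}}

```text
time_s: 11.93
ee_pos: [602.3, 201.0, 224.3]
ee_rot: [-179.9, -45.1, 80.9]
force: [-0.8, -1.9, -2.5]
gripper_width: 26.0
gripper_force: 46.4
```

```bash
cat > g6.py <<'E'
from t import *
np.set_printoptions(precision=1,suppress=True)
s=log();print(s['time_s'],s['ee_pos'],s['ee_rot'],s['force'],tcp((91,120),75,-30)[0])
w=grab('wrist','w6.png');b=grab('side');a=grab('scene')
def tk(X): d=np.array(X)[:2]-T;return np.array([d@u2,d@yt,X[2]])
for t,f in (('w',w),('b',b),('a',a)):
  for n,z in(('gutter',72),('wedge',120),('lid_hinge',121)):
    for r in viewer.pinpoint(n,f)[:3]: print(t,n,np.round(r['score'],2),np.array(r['location']),tk(atz(f,r['location'],z)))
E
python3 g6.py
```

```text
11.9333 [602.3 201.  224.3] [-179.9  -45.1   80.9] [-0.8 -1.9 -2.5] [602.6 201.4 224.6]
w wedge 0.93 [280.3 285.3] [ 89.8 -31.  120. ]
b gutter 0.73 [264.1 191.3] [104.6   4.5  72. ]
b wedge 0.83 [212.4 277. ] [-421.    60.5  120. ]
b wedge 0.8 [277.1 178. ] [104.2 -37.2 120. ]
b wedge 0.76 [332.5 330.9] [-551.9 -168.9  120. ]
b lid_hinge 0.62 [265.6 174.7] [126.3   1.3 121. ]
a gutter 0.61 [226.6 159.8] [100.6   0.8  72. ]
a wedge 0.93 [399.9 326.2] [-497.1 -129.3  120. ]
a wedge 0.79 [233.5 298.8] [-346.5  115.5  120. ]
a wedge 0.54 [240.1 142.2] [ 96.  -35.3 120. ]
a lid_hinge 0.61 [223.3 144.7] [ 98.7   6.5 121. ]
```

Emit:
{"api": "step_arm", "payload": {"plan": [-0.47,0,0.71,0,0,0,-0.47,0,0.71,0,0,0,-0.47,0,0.71,0,0,0,0,0,0,0,0,0,0,0,0,0,0,0]}}

```text
time_s: 12.95
ee_pos: [603.1, 206.1, 197.8]
ee_rot: [-179.8, -44.9, 80.8]
force: [0.6, -2.0, -3.9]
gripper_width: 25.7
gripper_force: 47.0
```

Emit:
{"api": "step_arm", "payload": {"plan": [-0.35,0,0.71,0,0,0,-0.35,0,0.71,0,0,0,0,0,0,0,0,0,0,0,0,0,0,0]}}

```text
time_s: 13.28
ee_pos: [604.1, 211.3, 183.5]
ee_rot: [-179.9, -45.0, 80.9]
force: [-0.1, -4.5, -3.9]
gripper_width: 26.0
gripper_force: 47.5
```

Emit:
{"api": "step_arm", "payload": {"plan": [-0.18,0,0.18,0,0,0,-0.18,0,0.18,0,0,0,0,0,0,0,0,0,0,0,0,0,0,0]}}

```text
time_s: 13.62
ee_pos: [604.2, 211.3, 179.7]
ee_rot: [-180.0, -45.0, 80.9]
force: [-0.8, -3.9, -0.2]
gripper_width: 25.7
gripper_force: 47.4
```

Emit:
{"api": "step_arm", "payload": {"plan": [-0.18,0,0.18,0,0,0,0,0,0,0,0,0,0,0,0,0,0,0]}}

```text
time_s: 13.87
ee_pos: [604.4, 211.7, 177.5]
ee_rot: [180.0, -45.1, 80.9]
force: [-0.0, -3.0, 2.2]
gripper_width: 25.9
gripper_force: 47.5
```

```bash
python3 - <<'E'
from t import *
np.set_printoptions(precision=1,suppress=True)
s=log()
print(lid((101.5,73.5),71)); plan([tcp((101.5,73.5),71,-30)],step=6,ang=.04)
E
```

```text
((np.float64(1.3020142278914753), 'f', np.float64(61.40088548461658)), (1000000000.0,))
[-0.3,-0.01,-0.2,0,0.034,0,-0.3,-0.01,-0.21,0,0.034,0]
```

Emit:
{"api": "step_arm", "payload": {"plan": [-0.3,0,-0.2,0,0.034,0,-0.3,0,-0.21,0,0.034,0,0,0,0,0,0,0,0,0,0,0,0,0], "newtons": 15}}

```text
time_s: 14.2
ee_pos: [603.1, 204.2, 175.3]
ee_rot: [-179.9, -48.9, 80.8]
force: [-0.3, -2.9, 0.2]
gripper_width: 26.0
gripper_force: 17.8
```

Emit:
{"api": "step_arm", "payload": {"plan": [0,0,0,0,0,0,0,0,0,0,0,0,0,0,0,0,0,0,0,0,0,0,0,0], "hand": 3.6}}

```text
time_s: 14.53
ee_pos: [604.1, 203.8, 175.2]
ee_rot: [179.8, -48.8, 81.0]
force: [1.7, -4.4, -1.7]
gripper_width: 36.0
gripper_force: 2.4
```

```bash
cat > g7.py <<'E'
from t import *
np.set_printoptions(precision=1,suppress=True)
s=log();print(s['time_s'],s['ee_pos'],s['ee_rot'],s['force'],s['gripper_width'])
w=grab('wrist','w7.png');b=grab('side');a=grab('scene')
def tk(X): d=np.array(X)[:2]-T;return np.array([d@u2,d@yt,X[2]])
for t,f in (('w',w),('b',b),('a',a)):
  for n,z in(('wedge',75),('lid_front_edge',121)):
    for r in viewer.pinpoint(n,f)[:3]: print(t,n,np.round(r['score'],2),np.array(r['location']),tk(atz(f,r['location'],z)))
  X=np.r_[T+u2*110,121]
  for th in(.9,1.1,1.3,1.5): print(th,np.round(proj(f,np.r_[T+u2*(110-240*np.cos(th)+0),121+240*np.sin(th)])),end=' ')
  print()
E
python3 g7.py
```

```text
14.5333 [604.1 203.8 175.2] [179.8 -48.8  81. ] [ 1.7 -4.4 -1.7] 36.01518396060367
w wedge 0.93 [276.3 276.6] [106.2 -29.5  75. ]
0.9 [-72013. 108102.] 1.1 [-12747.   -649.] 1.3 [ -647. -1260.] 1.5 [ -57. -799.] 
b wedge 0.97 [215.  278.1] [-365.5   69.4   75. ]
b wedge 0.69 [331.9 333.2] [-511.2 -173.9   75. ]
b wedge 0.67 [277.6 191.9] [ 97.  -39.7  75. ]
0.9 [260. 131.] 1.1 [262. 118.] 1.3 [263. 108.] 1.5 [265. 101.] 
a wedge 0.94 [398. 328.] [-476.4 -147.2   75. ]
a wedge 0.68 [236.1 299.3] [-316.9  104.    75. ]
a wedge 0.56 [237.6 154.8] [107.2 -30.1  75. ]
a lid_front_edge 0.67 [226.8  71.7] [ 451.  -105.2  121. ]
0.9 [239. 105.] 1.1 [233.  84.] 1.3 [226.  66.] 1.5 [219.  52.]
```

Emit:
{"api": "step_arm", "payload": {"plan": [0,0,-0.8,0,0,0,0,0,-0.8,0,0,0,0,0,-0.8,0,0,0,0,0,-0.8,0,0,0,0,0,-0.8,0,0,0], "hand": 4.4}}

```text
time_s: 15.4
ee_pos: [598.2, 174.6, 203.4]
ee_rot: [180.0, -49.0, 81.0]
force: [-0.2, -0.4, 0.9]
gripper_width: 43.9
gripper_force: 0.0
```

Emit:
{"api": "step_arm", "payload": {"plan": [0,0,-1,0,0,0,0,0,-1,0,0,0,0,0,-1,0,0,0,0,0,-1,0,0,0,0,0,-1,0,0,0]}}

```text
time_s: 15.82
ee_pos: [592.3, 136.6, 235.5]
ee_rot: [-180.0, -48.9, 80.9]
force: [-0.6, -0.6, -0.9]
gripper_width: 43.5
gripper_force: 0.0
```

Emit:
{"api": "step_arm", "payload": {"plan": [0,0,-2,0,0,0,0,0,-3,0,0,0,0,0,-3,0,0,0,0,0,-3,0,0,0,0,0,-2,0,0,0]}}

```text
time_s: 16.23
ee_pos: [577.0, 38.4, 322.3]
ee_rot: [179.8, -48.9, 81.0]
force: [0.4, -0.5, 0.8]
gripper_width: 44.0
gripper_force: 0.0
```

```bash
cat > g8.py <<'E'
from t import *
np.set_printoptions(precision=1,suppress=True)
s=log();print(s['time_s'],s['qpos'],s['ee_pos'],s['ee_rot'],s['force'],s['gripper_width'])
w=grab('wrist','w8.png');b=grab('side');a=grab('scene','a8.png')
def tk(X): d=np.array(X)[:2]-T;return np.array([d@u2,d@yt,X[2]])
for t,f in (('w',w),('b',b),('a',a)):
  for n,z in(('wedge',75),('lid_front_edge',121),('punch',60)):
    for r in viewer.pinpoint(n,f)[:3]: print(t,n,np.round(r['score'],2),np.array(r['location']),tk(atz(f,r['location'],z)),atz(f,r['location'],z))
  for th in(.9,1.1,1.3,1.5): print(th,np.round(proj(f,np.r_[T+u2*(110-240*np.cos(th)+0),121+240*np.sin(th)])),end=' ')
  print()
E
python3 g8.py
```

```text
16.2333 [-21.6  18.8  91.2  47.6  85.8 -23.2] [577.   38.4 322.3] [179.8 -48.9  81. ] [ 0.4 -0.5  0.8] 43.993923256050415
w wedge 0.77 [281.4 211.3] [103.4 -35.3  75. ] [613.8 237.9  75. ]
w lid_front_edge 0.89 [236.4 122.7] [243.8  36.7 121. ] [564.9 387.9 121. ]
w punch 0.82 [235.6 313. ] [-43.1  23.9  60. ] [532.1 102.6  60. ]
0.9 [232. 193.] 1.1 [232. 120.] 1.3 [234.  57.] 1.5 [238.  10.] 
b wedge 0.66 [335.6 331.9] [-507.5 -180.8   75. ] [ 660.9 -388.3   75. ]
b wedge 0.66 [212.6 276.7] [-361.    75.6   75. ] [ 430.8 -203.1   75. ]
b wedge 0.55 [275.3 189.6] [114.4 -31.2  75. ] [611.5 249.4  75. ]
b lid_front_edge 0.96 [259.3 120.2] [819.8  91.5 121. ] [601.9 965.3 121. ]
b lid_front_edge 0.7 [318.  305.3] [-491.1 -146.8  121. ] [ 629.8 -366.7  121. ]
0.9 [260. 131.] 1.1 [262. 118.] 1.3 [263. 108.] 1.5 [265. 101.] 
a wedge 0.94 [398.9 328.6] [-478.1 -148.1   75. ] [ 633.2 -354.1   75. ]
a wedge 0.61 [234.4 298.8] [-314.8  106.7   75. ] [ 407.5 -152.5   75. ]
a wedge 0.47 [236.1 152.6] [117.3 -29.3  75. ] [610.1 252.6  75. ]
a lid_front_edge 0.76 [234.5  84.3] [ 371.2 -104.8  121. ] [724.8 491.3 121. ]
a punch 0.52 [238.5 203.2] [-50.4  17.2  60. ] [537.6  94.4  60. ]
0.9 [239. 105.] 1.1 [233.  84.] 1.3 [226.  66.] 1.5 [219.  52.]
```

```bash
python3 - <<'E'
import cv2
w=cv2.imread('pics/w8.png')[215:365,120:380];a=cv2.imread('pics/a8.png')[165:245,185:300]
cv2.imwrite('pics/v9.png',cv2.resize(cv2.vconcat([cv2.resize(w,(520,300)),cv2.resize(a,(416,290)) if 0 else cv2.copyMakeBorder(cv2.resize(a,(417,290)),0,0,0,103,0)]),None,fx=1,fy=1,interpolation=2))
E
```

```text
(no output)
```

View pics/v9.png

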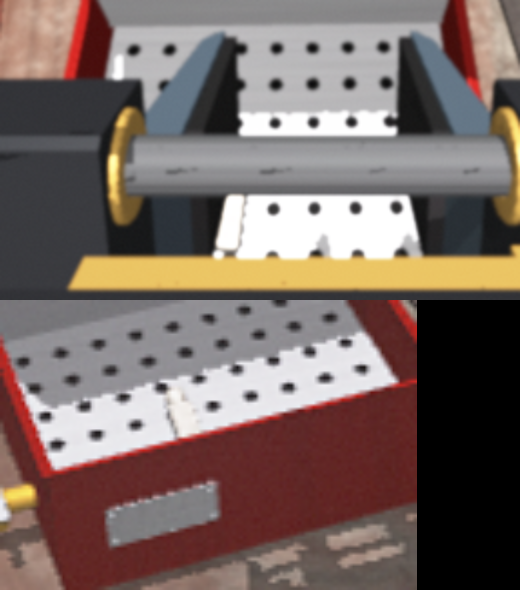

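The crops show the pale punch on the lit part of the shelf, at scene px ≈(232,188)–(236,203), ball end to the rear. It lies roughly along tank x with its front end near the front wall.

```bash
python3 - <<'E'
from t import *
np.set_printoptions(precision=1,suppress=True)
w=grab('wrist');a=grab('scene')
def tk(X): d=np.array(X)[:2]-T;return np.array([d@u2,d@yt,X[2]])
for f,P in((a,[(172,385),(180,436)]),(w,[(240,195),(220,256)])):
  for x,y in P:
    p=(185+x/3.626,165+(y-300)/3.626) if f is a else (120+x/2,215+y/2)
    print(p,tk(atz(f,p,68)),atz(f,p,68))
V=np.r_[T+u2*-75+yt*20,330.];o=ori(75,PSI)
V=np.array([530,40,300.]);print(tk(V));plan([(V,ori(78,PSI))])
E
```

```text
(232.43519029233315, 188.44180915609488) [-4.9 17.6 68. ] [544.4 139.3  68. ]
(234.64147821290678, 202.50689464975179) [-53.6  27.   68. ] [527.5  92.8  68. ]
(240.0, 312.5) [-42.8  18.6  68. ] [537.4 102.1  68. ]
(230.0, 343.0) [-79.   28.1  68. ] [522.3  67.8  68. ]
[-105.3   16.2  300. ]
[-0.34,-0.77,0.11,0,-0.107,0,-0.33,-0.77,0.15,0,-0.107,0,-0.31,-0.77,0.18,0,-0.107,0,-0.29,-0.77,0.21,0,-0.107,0,-0.26,-0.77,0.24,0,-0.107,0]
[-0.24,-0.77,0.27,0,-0.107,0]
```

Emit:
{"api": "step_arm", "payload": {"plan": [-0.34,-0.77,0.11,0,-0.107,0,-0.33,-0.77,0.15,0,-0.107,0,-0.31,-0.77,0.18,0,-0.107,0,-0.29,-0.77,0.21,0,-0.107,0,-0.26,-0.77,0.24,0,-0.107,0]}}

```text
time_s: 17.35
ee_pos: [537.8, 39.3, 304.4]
ee_rot: [179.9, -18.0, 80.9]
force: [0.4, 0.1, -0.1]
gripper_width: 43.9
gripper_force: 0.0
```

Emit:
{"api": "step_arm", "payload": {"plan": [-0.24,-0.77,0.27,0,-0.107,0,0,0,0,0,0,0,0,0,0,0,0,0]}}

```text
time_s: 17.6
ee_pos: [529.9, 41.0, 300.6]
ee_rot: [180.0, -12.3, 81.1]
force: [0.3, 0.4, 0.2]
gripper_width: 43.7
gripper_force: 0.0
```

```bash
cat > p.py <<'E'
from t import *
np.set_printoptions(precision=1,suppress=True)
s=log();print(s['time_s'],s['qpos'],s['ee_pos'],s['ee_rot'],s['force'])
w=grab('wrist','w10.png')
def tk(X): d=np.array(X)[:2]-T;return np.array([d@u2,d@yt,X[2]])
for n,z in(('punch',60),('wedge',75),('lid_front_edge',335)):
  for r in viewer.pinpoint(n,w)[:2]: print(n,np.round(r['score'],2),np.array(r['location']),tk(atz(w,r['location'],z)),atz(w,r['location'],z))
  for r in viewer.boxes_of(n,w)[:1]: print('box',np.array(r['location']),atz(w,r['location'],68))
p=viewer.pinpoint('punch',w)
if p:
  c=np.array(p[0]['location']).astype(int)
  im=w['img'][c[1]-40:c[1]+44:4,c[0]-36:c[0]+38:4].astype(int)
  print('B-R'); 
  for row in im: print(' '.join('%3d'%v for v in row[:,0]),'|',' '.join('%3d'%v for v in (row[:,0]-row[:,2])))
E
python3 p.py
```

```text
17.6 [-4.2 11.3 89.9 12.5 78.   2.2] [529.9  41.  300.6] [180.  -12.3  81.1] [0.3 0.4 0.2]
punch 0.7 [270.4 174.7] [-40.1  26.7  60. ] [529.9 106.   60. ]
box [272.7 177.9] [532.2 101.3  68. ]
wedge 0.97 [318.7  50.6] [103.8 -29.9  75. ] [608.5 239.2  75. ]
wedge 0.56 [227.2 327.6] [-227.5   78.8   75. ] [448.9 -70.8  75. ]
box [333.6  49.1] [627.6 241.   68. ]
lid_front_edge 0.71 [324.   26.2] [  1.9  -1.3 335. ] [564.1 143.1 335. ]
lid_front_edge 0.5 [294.7  56.1] [ -9.8  10.3 335. ] [550.8 133.4 335. ]
box [276.3  23. ] [564.8 281.4  68. ]
B-R
241 249 249 248 132 200 248 249 249 171 113 249 248 248 222  70 242 246 245 |   1   1   1   0   2   2   0   1   1   2   1   1   0   0   0   1   0   0  -1
196 248 249 249  58 111 249 248 249 119  62 248 248 248 209  55 239 247 247 |   2   0   1   1   3   3   1   0   1   2   3   0   0   0   2   3   0  -1   0
249 248 249 249 248 249 248 249 249 249 249 249 249 249 249 248 248 248 248 |   1   0   1   1   0   1   0   1   1   1   1   1   1   1   1   0   0   0   0
249 249 249 249 249 249 248 249 249 249 246 246 249 249 249 249 249 248 249 |   1   1
[... 1986 characters left out ...]
49 249 |   1   1   1  -1   1   1   1   1   3  17   9   9   1  -1   0   1   1   1   1
249 242 148 151 158 161 208 238 175 150 156 146 156 159 185 218 208 243 209 |   1   1  -1  -2  -1  -1   1   1   5  15  14  10  -1  -2   1   1   1   1   1
112 200 150 151  48  23 152 154 156  84  55 135 157 158 140  20 100 158 157 |   3   0  -1  -1   2  -1  -1  -1   0   2   5   0  -1  -2  -1   0  -1  -1  -2
144 241 149 149  88  56 153 168 244 133  49 149 154 155 154  61 173 153 153 |   4   1   0  -2  -1   1  -1  -1   2   0  -1  -2  -1  -1  -2   0   0  -1  -1
249 202 148 148 151 152 152 152 152 153 154 153 154 155 154 154 155 154 152 |   1   0  -2  -2  -2  -2  -2  -1  -2   0  -1  -2  -1  -1  -1  -2  -1  -1  -2
```

```bash
cat > p2.py <<'E'
from t import *
np.set_printoptions(precision=1,suppress=True)
s=log();w=grab('wrist');a=grab('scene')
print(s['ee_rot'],w['attitude'])
im=w['img'].astype(int)
for y in range(146,210,3):
  r=im[y,248:296]; d=np.where((r[:,0]-r[:,2]>=2)|(r[:,0]<247))[0]+248; print(y,[d.min(),d.max()] if len(d) else '',' '.join('%d'%v for v in r[8:44:1,0]-200))
E
python3 p2.py
```

```text
[-179.9  -12.2   80.8] [176.9   0.1  -9.1]
146 [np.int64(270), np.int64(280)] 48 48 48 48 48 48 48 48 48 48 48 48 48 47 42 25 1 7 13 9 2 -4 -6 17 40 48 48 48 48 48 48 48 48 48 48 48
149 [np.int64(268), np.int64(282)] 48 48 48 48 48 48 48 48 48 48 48 48 46 34 12 13 29 38 43 45 43 35 22 -7 -16 19 44 48 48 48 48 48 48 48 48 48
152 [np.int64(269), np.int64(282)] 48 48 48 48 48 48 48 48 48 48 48 48 48 44 26 1 9 24 29 30 28 17 -1 -24 -25 15 44 48 48 48 48 48 48 48 49 48
155 [np.int64(248), np.int64(295)] 49 48 48 48 48 48 48 48 48 48 48 49 48 39 3 -33 -3 28 37 38 32 9 -20 1 41 49 48 48 48 48 48 48 48 46 31 -15
158 [np.int64(248), np.int64(295)] 43 49 48 48 48 48 48 48 48 48 48 47 32 -45 -93 -43 11 33 38 38 31 8 2 34 47 48 48 48 48 48 49 48 49 39 -34 -121
161 [np.int64(248), np.int64(295)] 47 49 48 48 48 48 48 48 48 48 48 44 34 35 42 43 42 43 43 43 42 41 38 31 18 28 44 48 48 48 48 48 48 47 39 7
164 [np.int64(267), np.int64(283)] 48 48 48 48 48 48 48 48 49 48 48 43 37 44 48 48 48 48 48 48 48 48 48 43 21 5 27 44 48 48 48 48 48 48 48 48
167 [np.int64(267), np.int64(282)] 48 48 48 48 48 48 48 4
[... 1519 characters left out ...]
p.int64(248), np.int64(295)] 42 44 43 43 45 48 49 49 48 43 21 1 -11 -35 -50 -51 -48 -46 -44 -45 -44 -54 -60 -52 -47 -44 -46 -44 -46 -44 -46 -47 -39 -4 36 45
203 [np.int64(248), np.int64(295)] -62 -50 -50 -48 -47 -41 -40 -38 -39 -42 -54 -66 -75 -87 -108 -113 -106 -99 -94 -91 -87 -79 -65 -51 -46 -46 -46 -44 -46 -44 -44 -43 -44 -49 -71 -112
206 [np.int64(248), np.int64(295)] -106 -64 -51 -49 -49 -51 -48 -46 -44 -45 -45 -45 -53 -83 -135 -176 -182 -182 -181 -177 -148 -100 -61 -46 -45 -47 -46 -45 -45 -45 -45 -43 -32 -20 -41 -105
209 [np.int64(248), np.int64(295)] -57 -50 -52 -51 -46 -21 22 39 41 44 48 49 41 -5 -56 -77 -92 -103 -96 -79 -63 -52 -49 -49 -47 -49 -49 -51 -48 -48 -49 -50 -44 -28 -20 -40
```

```bash
cat > p3.py <<'E'
from t import *
np.set_printoptions(precision=1,suppress=True)
w=grab('wrist')
def tk(X): d=np.array(X)[:2]-T;return np.array([d@u2,d@yt,X[2]])
A=atz(w,(275.5,145),70);B=atz(w,(274.5,160),75);C=atz(w,(272,197.5),75)
for X in(A,B,C): print(X,tk(X))
d=(B-C);d/=np.linalg.norm(d);print('len',np.linalg.norm(B-C),np.linalg.norm(A-C),'head',np.degrees(np.arctan2(d[1],d[0])))
E
python3 p3.py
```

```text
[542.  137.2  70. ] [-7.4 19.7 70. ]
[537.9 119.2  75. ] [-25.9  20.9  75. ]
[527.9  75.7  75. ] [-70.4  23.9  75. ]
len 44.65479311975988 63.29961128605739 head 77.01226326423551
```

```bash
python3 - <<'E'
from t import *
o=ori(74,76)
plan([([527.5,63.5,200],o),([527.5,63.5,125],o,30),([533,98,82],o,15)])
E
```

```text
[0.07,-0.21,3.43,-0.007,0.022,0.028,-0.02,-0.24,3.43,-0.007,0.022,0.028,-0.1,-0.26,3.42,-0.007,0.022,0.028,-0.69,0,2.4,0,0,0,-0.69,0,2.4,0,0,0]
[-0.69,0,2.4,0,0,0,0.54,-0.08,1.27,0,0,0,0.54,-0.08,1.27,0,0,0,0.54,-0.08,1.27,0,0,0,0.54,-0.08,1.27,0,0,0]
```

Emit:
{"api": "step_arm", "payload": {"plan": [0.07,-0.21,3.43,-0.007,0.022,0.028,-0.02,-0.24,3.43,-0.007,0.022,0.028,-0.1,-0.26,3.42,-0.007,0.022,0.028,-0.69,0,2.4,0,0,0,-0.69,0,2.4,0,0,0], "hand": 5}}

```text
time_s: 18.57
ee_pos: [526.6, 63.9, 148.7]
ee_rot: [-179.9, -15.9, 75.9]
force: [0.3, -0.4, -0.4]
gripper_width: 50.1
gripper_force: 0.0
```

Emit:
{"api": "step_arm", "payload": {"plan": [-0.69,0,2.4,0,0,0,0,0,0,0,0,0,0,0,0,0,0,0]}}

```text
time_s: 18.82
ee_pos: [526.7, 64.0, 124.2]
ee_rot: [-179.8, -15.9, 75.9]
force: [-0.3, 1.2, -0.0]
gripper_width: 50.0
gripper_force: 0.1
```

```bash
python3 - <<'E'
from t import *
np.set_printoptions(precision=1,suppress=True)
s=log();print(s['time_s'],s['ee_pos'],s['ee_rot'],s['force'])
w=grab('wrist');a=grab('scene')
for f in(w,a):
  for n,z in(('punch',60),('lid_front_edge',335),('wedge',75)):
    for r in viewer.pinpoint(n,f)[:2]: print(n,np.round(r['score'],2),np.array(r['location']),atz(f,r['location'],z))
    if n=='punch':
      for r in viewer.boxes_of(n,f)[:2]: print('box',np.round(r['score'],2),np.array(r['location']),atz(f,r['location'],70))
im=w['img'].astype(int)
o=ori(74,76);plan([([533,98,81],o,15)])
print(proj(w,[534.4,103.6,60]),proj(w,[537.9,119.2,75]),proj(w,[526,69,75]))
E
```

```text
18.8167 [526.7  64.  124.2] [-179.8  -15.9   75.9] [-0.3  1.2 -0. ]
punch 0.6 [275.2 199.2] [533.9 103.7  60. ]
box 0.62 [273.7 203.6] [532.2 100.5  70. ]
punch 0.39 [237.4 202.7] [536.2  97.1  60. ]
box 0.54 [232.7 197.2] [530.6 109.2  70. ]
wedge 0.94 [398.4 325.3] [ 636.9 -348.3   75. ]
wedge 0.89 [233.2 296.6] [ 407.7 -146.9   75. ]
[0.53,-0.07,1.31,0,0,0,0.53,-0.07,1.31,0,0,0,0.53,-0.07,1.31,0,0,0,0.53,-0.07,1.31,0,0,0]
[np.float64(275.91656379498727), np.float64(199.16891747581155)] [np.float64(275.0959668187833), np.float64(174.20355527089657)] [np.float64(275.99715068218677), np.float64(251.18675847777794)]
```

Emit:
{"api": "step_arm", "payload": {"plan": [0.53,-0.07,1.31,0,0,0,0.53,-0.07,1.31,0,0,0,0.53,-0.07,1.31,0,0,0,0.53,-0.07,1.31,0,0,0,0,0,0,0,0,0]}}

```text
time_s: 19.73
ee_pos: [531.8, 99.1, 79.0]
ee_rot: [-179.8, -15.9, 76.0]
force: [-0.3, 0.2, 0.1]
gripper_width: 50.5
gripper_force: 0.0
```

Emit:
{"api": "step_arm", "payload": {"plan": [0,0,0,0,0,0,0,0,0,0,0,0,0,0,0,0,0,0,0,0,0,0,0,0,0,0,0,0,0,0], "hand": 0.6, "newtons": 35}}

```text
time_s: 20.15
ee_pos: [533.3, 97.8, 81.2]
ee_rot: [180.0, -15.9, 75.9]
force: [-0.2, 0.7, -0.3]
gripper_width: 19.6
gripper_force: 0.0
```

Emit:
{"api": "step_arm", "payload": {"plan": [0,0,0,0,0,0,0,0,0,0,0,0]}}

```text
time_s: 20.32
ee_pos: [533.2, 97.9, 81.1]
ee_rot: [180.0, -15.9, 76.0]
force: [0.5, -1.9, 1.4]
gripper_width: 14.7
gripper_force: 35.0
```

```bash
python3 - <<'E'
from t import *
log();o=ori(74,76)
plan([([527.5,63.5,130],o,20),([525,55,230],o,30),([504,-280,200],o)])
E
```

```text
[-0.5,0.07,-1.41,0,0,0,-0.5,0.07,-1.41,0,0,0,-0.5,0.07,-1.41,0,0,0,-0.5,0.07,-1.41,0,0,0,0.48,-0.01,-2.46,0,0,0]
[0.48,-0.01,-2.46,0,0,0,0.48,-0.01,-2.46,0,0,0,0.48,-0.01,-2.46,0,0,0,-3.62,0.67,-0.69,0,0,0,-3.62,0.67,-0.69,0,0,0]
[-3.62,0.67,-0.69,0,0,0,-3.62,0.67,-0.69,0,0,0,-3.62,0.67,-0.69,0,0,0,-3.62,0.67,-0.69,0,0,0,-3.62,0.67,-0.69,0,0,0]
[-3.62,0.67,-0.69,0,0,0,-3.62,0.67,-0.69,0,0,0]
```

Emit:
{"api": "step_arm", "payload": {"plan": [-0.5,0.07,-1.41,0,0,0,-0.5,0.07,-1.41,0,0,0,-0.5,0.07,-1.41,0,0,0,-0.5,0.07,-1.41,0,0,0,0.48,0,-2.46,0,0,0]}}

```text
time_s: 20.73
ee_pos: [524.1, 62.6, 151.8]
ee_rot: [-179.4, -16.0, 75.8]
force: [0.1, -0.4, -1.0]
gripper_width: 14.1
gripper_force: 34.9
```

Emit:
{"api": "step_arm", "payload": {"plan": [0.48,0,-2.46,0,0,0,0.48,0,-2.46,0,0,0,0.48,0,-2.46,0,0,0,0,0,0,0,0,0,0,0,0,0,0,0]}}

```text
time_s: 21.15
ee_pos: [525.7, 55.2, 230.1]
ee_rot: [179.9, -15.9, 76.0]
force: [0.3, 0.8, -1.9]
gripper_width: 14.9
gripper_force: 34.9
```

Emit:
{"api": "step_arm", "payload": {"plan": [-3.62,0.67,-0.69,0,0,0,-3.62,0.67,-0.69,0,0,0,-3.62,0.67,-0.69,0,0,0,-3.62,0.67,-0.69,0,0,0,-3.62,0.67,-0.69,0,0,0]}}

```text
time_s: 21.57
ee_pos: [511.8, -131.8, 210.5]
ee_rot: [-179.7, -16.0, 75.9]
force: [0.6, 0.6, -1.0]
gripper_width: 14.3
gripper_force: 34.9
```

Emit:
{"api": "step_arm", "payload": {"plan": [-3.62,0.67,-0.69,0,0,0,-3.62,0.67,-0.69,0,0,0,-3.62,0.67,-0.69,0,0,0,-3.62,0.67,-0.69,0,0,0,0,0,0,0,0,0]}}

```text
time_s: 21.98
ee_pos: [502.4, -285.5, 195.8]
ee_rot: [-179.8, -15.8, 75.6]
force: [0.3, -0.0, -1.4]
gripper_width: 14.3
gripper_force: 34.9
```

```bash
cat > r.py <<'E'
from t import *
np.set_printoptions(precision=1,suppress=True)
s=log();print(s['time_s'],s['qpos'],s['ee_pos'],s['ee_rot'],s['force'],s['gripper_width'])
w=grab('wrist','w11.png');b=grab('side','s11.png');a=grab('scene','a11.png')
L=[]
for t,f in(('w',w),('b',b),('a',a)):
  for n,z in(('rubber_pad',0),('punch',190),('lid_front_edge',335)):
    for r in viewer.pinpoint(n,f)[:1]:
      print(t,n,np.round(r['score'],2),np.array(r['location']),atz(f,r['location'],z))
      if n=='rubber_pad': L.append((f,r['location']))
    if n=='rubber_pad':
      for r in viewer.boxes_of(n,f)[:1]: print('box',np.array(r['location']),atz(f,r['location'],20))
if len(L)>1: print(tri(L))
print(s['ee_pos']-np.array([533.2,97.9,81.1])+np.array([533.9,103.7,60]))
E
python3 r.py
```

```text
21.9833 [-38.6  22.9  89.1  14.8  75.2 -29. ] [ 502.4 -285.5  195.8] [-179.8  -15.8   75.6] [ 0.3 -0.  -1.4] 14.3131984896993
w rubber_pad 0.56 [262.1 189.6] [ 498.2 -225.3    0. ]
box [258.4 181.8] [ 497.1 -218.1   20. ]
w punch 0.87 [277.6 235.1] [ 506.4 -268.   190. ]
b rubber_pad 0.69 [246.7 308.9] [ 502.5 -227.6    0. ]
box [246.2 302.7] [ 501.8 -230.2   20. ]
b punch 0.73 [248.8 253.7] [ 509.3 -292.9  190. ]
b lid_front_edge 0.58 [260.1 120.7] [556.3 112.2 335. ]
a rubber_pad 0.73 [299.  329.7] [ 505.3 -228.9    0. ]
box [298.7 327.4] [ 500.  -234.8   20. ]
a punch 0.62 [314.4 286.5] [ 498.8 -272.9  190. ]
[ 501.9 -227.6    0.9]
[ 503.1 -279.7  174.7]
```

```bash
python3 - <<'E'
from t import *
o=ori(74,76)
plan([([501,-234,110],o,30),([501,-234,56],o,18)],start=None)
E
```

```text
[0.43,-0.34,2.45,0,0,0,0.43,-0.34,2.45,0,0,0,0.43,-0.34,2.45,0,0,0,0.43,-0.34,2.45,0,0,0,-0.5,0,1.73,0,0,0]
[-0.5,0,1.73,0,0,0,-0.5,0,1.73,0,0,0]
```

Emit:
{"api": "step_arm", "payload": {"plan": [0.43,-0.34,2.45,0,0,0,0.43,-0.34,2.45,0,0,0,0.43,-0.34,2.45,0,0,0,0.43,-0.34,2.45,0,0,0,-0.5,0,1.73,0,0,0]}}

```text
time_s: 23.15
ee_pos: [499.9, -232.0, 90.7]
ee_rot: [-179.8, -16.0, 76.0]
force: [-1.4, -0.1, -2.1]
gripper_width: 14.7
gripper_force: 34.9
```

Emit:
{"api": "step_arm", "payload": {"plan": [-0.5,0,1.73,0,0,0,-0.5,0,1.73,0,0,0,0,0,0,0,0,0,0,0,0,0,0,0,0,0,0,0,0,0]}}

```text
time_s: 23.57
ee_pos: [501.1, -234.6, 56.3]
ee_rot: [-180.0, -15.9, 76.0]
force: [-0.2, 0.0, -1.2]
gripper_width: 14.8
gripper_force: 35.0
```

```bash
python3 - <<'E'
from t import *
np.set_printoptions(precision=1,suppress=True)
s=log();print(s['time_s'],s['ee_pos'],s['ee_rot'],s['force'])
b=grab('side');a=grab('scene')
for f in(a,b):
  for n,z in(('rubber_pad',0),('punch',35)):
    for r in viewer.pinpoint(n,f)[:1]: print(n,np.round(r['score'],2),atz(f,r['location'],z))
plan([([501,-234,48],ori(74,76),4)])
E
```

```text
23.5667 [ 501.1 -234.6   56.3] [-180.   -15.9   76. ] [-0.2  0.  -1.2]
rubber_pad 0.56 [ 502.4 -227.5    0. ]
punch 0.38 [ 501.6 -217.    35. ]
rubber_pad 0.59 [ 506.8 -226.4    0. ]
punch 0.68 [ 507.1 -221.6   35. ]
[-0.06,0,0.27,0,0,0,-0.06,0,0.27,0,0,0,-0.06,0,0.27,0,0,0]
```

Emit:
{"api": "step_arm", "payload": {"plan": [-0.08,0,0.27,0,0,0,-0.08,0,0.27,0,0,0,-0.08,0,0.27,0,0,0,0,0,0,0,0,0,0,0,0,0,0,0]}}

```text
time_s: 24.28
ee_pos: [501.7, -233.6, 50.5]
ee_rot: [179.9, -16.1, 76.0]
force: [-3.3, 3.0, 17.9]
gripper_width: 14.6
gripper_force: 35.0
```

Emit:
{"api": "step_arm", "payload": {"plan": [0,0,0,0,0,0,0,0,0,0,0,0,0,0,0,0,0,0], "newtons": 10}}

```text
time_s: 24.53
ee_pos: [501.9, -233.5, 49.1]
ee_rot: [179.9, -16.1, 75.9]
force: [0.8, 3.6, 6.6]
gripper_width: 15.0
gripper_force: 10.0
```

Contact is made with the pad, so release and retreat upward.

Emit:
{"api": "step_arm", "payload": {"plan": [0,0,0,0,0,0,0,0,0,0,0,0,0,0,0,0,0,0,0,0,0,0,0,0], "hand": 4}}

```text
time_s: 24.87
ee_pos: [500.7, -234.5, 47.3]
ee_rot: [-179.9, -15.9, 75.9]
force: [0.8, -0.0, -0.5]
gripper_width: 38.4
gripper_force: 0.0
```

Emit:
{"api": "step_arm", "payload": {"plan": [0,0,-1,0,0,0,0,0,-2,0,0,0,0,0,-3,0,0,0,0,0,-3,0,0,0,0,0,-3,0,0,0]}}

```text
time_s: 25.28
ee_pos: [492.6, -266.9, 164.7]
ee_rot: [-180.0, -15.9, 75.9]
force: [0.2, -0.5, 0.5]
gripper_width: 40.4
gripper_force: 0.0
```

Emit:
{"api": "step_arm", "payload": {"plan": [0,0,-3,0,0,0,0,0,-3,0,0,0,0,0,0,0,0,0,0,0,0,0,0,0]}}

```text
time_s: 25.62
ee_pos: [489.4, -283.5, 222.7]
ee_rot: [179.8, -15.8, 76.0]
force: [0.3, 0.4, -0.5]
gripper_width: 39.9
gripper_force: 0.0
```

```bash
cat > f.py <<'E'
from t import *
np.set_printoptions(precision=1,suppress=True)
s=log();print(s['time_s'],s['ee_pos'],s['force'],s['gripper_width'])
w=grab('wrist','w12.png');b=grab('side','s12.png');a=grab('scene','a12.png')
for t,f in(('w',w),('b',b),('a',a)):
  for n,z in(('rubber_pad',0),('punch',26),('lid_front_edge',335),('wedge',75),('tin',0),('pliers',0)):
    for r in viewer.pinpoint(n,f)[:3]: print(t,n,np.round(r['score'],2),np.array(r['location']),atz(f,r['location'],z))
E
python3 f.py
```

```text
25.6167 [ 489.4 -283.5  222.7] [ 0.3  0.4 -0.5] 39.92520369456868
w rubber_pad 0.94 [275.1 190.8] [ 500.3 -226.4    0. ]
w punch 0.63 [274.5 181.1] [ 502.  -217.6   26. ]
w wedge 0.82 [437.1 230.7] [ 642.5 -307.7   75. ]
w wedge 0.78 [189.3 101.9] [ 439.6 -127.9   75. ]
w tin 0.68 [408.7  57.7] [ 695.3 -109.9    0. ]
b rubber_pad 0.73 [246.4 305.8] [ 502.1 -217.3    0. ]
b punch 0.61 [249.7 298. ] [ 510.  -222.2   26. ]
b lid_front_edge 0.88 [262.3 121.3] [561.6 105.7 335. ]
b wedge 0.79 [330.7 333. ] [ 651.4 -390.2   75. ]
b wedge 0.74 [212.7 278.7] [ 431.4 -210.3   75. ]
b wedge 0.57 [277.2 190.4] [617.  242.6  75. ]
b tin 0.9 [320.7 273.2] [ 694.  -110.1    0. ]
a rubber_pad 0.84 [300.  330.7] [ 505.8 -231.7    0. ]
a wedge 0.87 [402.  328.8] [ 637.7 -357.1   75. ]
a wedge 0.82 [234.9 300. ] [ 407.1 -155.4   75. ]
a wedge 0.17 [241.4 203.8] [535.8  74.5  75. ]
```

```bash
python3 -c "
from workcell import env
print(env.job_done())"
```

```text
the job is handed in; nothing more can be done
None
```

I handed the job in at about 26 s: the lid stands propped at about 1.1 rad on the wooden wedge in the gutter, and the punch lies on the rubber pad about 9 mm from its middle. The tin is still in place; the pliers went undetected in the last pictures, but I kept clear of them. The simulator returned no verdict.

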